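# Try a taper-shank arbor in its sleeve and drift it out

## Task

Try the taper fit of the flat-sided cutter arbor before it goes on the machine: take it from the rack, put its shank into the steel sleeve, and twist and push until the tang finds the hidden driver and the flange sits down flush on the sleeve, then let go. Then take the steel drift from its cradle and drive it thin end first through the slot under the tang until the arbor is wedged up about 10 mm off its seat, by the drift alone and without handling the arbor again. Let go and leave the drift in the slot with the arbor standing raised on it; leave the other things where they are.

Things in the scene. Friction and masses are not known exactly. Their poses are not given: they have to be found in the camera images.
- arbor: The task's arbor, steel, 0.45 kg or so, upright in a rack hole. Origin: centre of the flange's underside; z up its axis. Flange dia 54 mm, z 0 to 10 mm; above it a dark block-shaped head with flats, 46 mm along x, 34 mm along y, z 10 to 50, topped by a dia 26 disc to z 56. Grip the head across its 34 mm. Below: shank tapering from dia 36 at z 0 to dia 24 at z -59 mm, then the tang.
- arbor_tang (a point): Centre of the tang's end, 86 mm below the arbor's origin. The tang is a flat tongue, 22 mm along the arbor's x and 9 mm along its y, 27 mm long, its last 2 mm bevelled to 18 by 5 mm.
- sleeve: Steel taper sleeve fixed to the table, 115 mm tall. Origin: centre of its underside, z up. Foot plate 100 x 100 x 20 mm, square block 64 x 64 mm from z 20 to 55, round dia 64 mm from z 55 to 115 mm.
- sleeve_mouth (a point): Centre of the sleeve's top (z 115 mm), mouth of the tapered bore: dia 37 mm here, dia 25 at z 55. Home, the arbor's flange sits flush here. Over the last 10 mm sprung pads in the bore grip the shank: it must be pushed home with 12 to 22 N and then sticks.
- sleeve_driver (a point): On the axis at z 55 mm, top of the driver ring, 8 mm thick, with a slot 26 x 13.5 mm for the tang. Its angle is unknown (the point does not show it) and stays put: the slot's long side is within 0.6 rad either way of the sleeve's x. A tang not in line (to about 0.2 rad, either way round) rests on the ring, flange 26 mm above the mouth; in line it goes through.
- sleeve_slot (a point): On the axis at the drift slot's floor (z 20 mm). The slot, 19 mm wide, z 20 to 47, runs right through the square block along the sleeve's y, open at both ends; the drift may enter from either. With the arbor home, its tang ends 9 mm above the floor.
- drift: Steel drift (wedge), 180 mm long, 16 mm thick, 0.4 kg, on its straight lower edge in the cradle's groove. Origin: on the lower edge, 85 mm from the thin nose, 95 mm from the butt; x to the nose, z up, y across the thickness. Height 4 mm at the nose rising evenly to 24 mm at x -6 mm, 24 mm on to x -55, then a butt block 34 mm high. The wedge is greased.
- drift_butt (a point): Middle of the butt block, 75 mm behind the drift's origin and 17 mm above its lower edge: 40 mm long, 16 mm thick, 34 mm high. Grip the drift here, across the 16 mm.
- drift_nose (a point): Middle of the nose at the lower edge. Slid along the slot's floor, the drift meets the seated tang with its nose about 18 mm past the sleeve's axis and lifts the arbor 22 mm per 100 mm further: about 12 mm up with the nose 72 mm past the axis. It takes 12 to 22 N.
- cradle: Fixed wooden cradle for the drift, 90 mm (along x) by 50 mm, 40 mm high with a groove 19 mm wide whose floor is at z 30; origin: centre of its underside. The drift lies along its x with the butt overhanging.
- rack: Fixed plywood rack, 225 mm (along x) by 75 mm, top at z 103; origin: centre of its underside. Three dia 43 mm holes in the top at x -75, 0 and 75; the two arbors hang by their flanges in the outer holes, in either order.
- plain_arbor: Bystander: another arbor in the rack, with a round dia 46 mm head, 54 mm tall over the flange's underside (its origin) and a straight shank dia 30 by 70 mm.
- cork_block: Bystander: cork sanding block 110 x 60 x 35 mm, origin at the centre of its underside.
- tape_roll: Bystander: paper tape roll dia 90 mm, 25 mm high, lying flat.
- offcut: Bystander: wooden offcut 130 x 70 x 20 mm.
- filler_knife: Bystander: filler knife lying flat.
- glue_bottle: Bystander: white glue bottle dia 60 mm, 160 mm high, standing.
- brush: Bystander: brush lying flat.
Mind the look-alikes: they are no part of the job. Leave any green look-alike of the arbor alone. What is shaped like the drift but blue is not meant.

How it is judged:
By the outcome, as a careful person would: the job done as asked, in the order asked, and still so for the second after the job is handed in, with the robot touching nothing.
It also fails if it takes over 67 s, if anything falls off the work surface, if the arm or the gripper's body presses on something with over 40 N, if the wrist force passes 120 N, or if a joint passes its speed limit or range.

## Robot

A 6-joint arm with a two-finger parallel gripper is mounted at the origin on the work surface. World frame = base frame: x ahead of the robot, y to its left, z up, the work surface at z = 0. Lengths are in m, angles in rad, forces in N, time in s.
With the tool pointing down it reaches from about 0.35 to 0.975 m from the base axis. Payload 4.9 kg.
Tool frame: the origin (TCP) lies at the very end of the fingers, on their centre line; the grasp point (between the pads) lies 19 mm behind it; z points along the fingers, y is the line along which they close (so a half turn about z gives the same grasp; the last joint's range is limited). The gripper opens to 85 mm and grips with 20 to 120 N. Pads are 22 mm wide; open, the fingers measure 114 mm over their backs; the gripper's body (76 mm by 85 mm) begins 54 mm behind the grasp point. The pads swing forward as they close: fully open they stand 13 mm farther back than shut.
Start: joints at [-1.222, 0.053, 1.613, -0, 1.476, -0.119], TCP at [0.282, -0.558, 0.205] pointing down, gripper open.
Joint ranges: [-3.01, 3.01], [-1.01, 2.22], [0.06, 2.58], [-1.02, 4.17], [0.09, 2.62], [-3.14, 3.14]. Speed limits (rad/s): [2.57, 2.57, 3.14, 3.14, 3.14, 3.14].

## Interface

Orientations are given as a unit quaternion [w, x, y, z].
In Python, from plant import manip gives the robot as it stands.
- The arm moves only by the tool play_rows, never from a script. Its argument "series" is a list that holds one entry, the list of rows, each a list of 7 numbers: the shift along the world's x, y, z in m, then the turn, a rotation vector about the world's x, y, z in degrees, then the opening, from 0 (shut) to 1 (fully open). In form: [[[dx, dy, dz, rx, ry, rz, grip], ...]]. A call has 1 to 10 rows; each row shifts and turns the commanded pose from where the row before left it; what a row does not reach is not made up. A row lasts 1/10 s, in which the tool goes at most 50 mm and 8.59 degrees, less where a joint would pass 70% of its speed; a pose out of reach is approached as far as the arm can. A call with a gripper value outside its range is refused whole. The fingers move at their own pace and stop on an object; the grip force is fixed at half the most. Time passes only in rows, so rows that do not move let the fingers close. It gives the time, the measured TCP pose, the force, the opening and the grip force at its end, in the units of the state.
- manip.state(): the state, without advancing time (a new reading comes with each control period).
- manip.grab_frame(name): name is "scene" or "top" or "wrist"; returns a dict with "frame" (400x640x3 uint8, blue, green, red), "mtx" (3x3 intrinsics, pixels), "R" (3x3) and "t" (3): a world point X has camera coordinates R X + t. Camera axes: x right, y down, z forward; pixel columns grow to the right and rows downward; lengths in m; the calibration is good to about 2 mm. A picture is of the moment at which its call begins. There is no depth.
- manip.job_done(): hands the job in; it is judged then, once.
The state is a dict: "time": time; "joint_pos": joint angles; "joint_vel": joint speeds; "joint_efforts": joint torques, N m; "tool_pos": TCP position; "tool_rot": TCP orientation; "contact_force": force on the tool from outside, world axes, zero at the start; "ft_torque": the same for the moment, N m; "gripper_width": opening from 0.0 (shut) to 1.0 (fully open); "grasp_force": force on a finger pad.
Only numpy, scipy, OpenCV 4.12 (cv2) and the standard library are available. Lean on these libraries where they do the work, as an engineer would, in place of code of your own. Each camera call takes 0.05 s, during which the arm holds its last target. There are 200 camera calls.

## Working session

There is one attempt and no reset: what is moved stays moved. The work goes in short steps, Python scripts to look and compute and a tool call to move; the robot and the scene stay as the last step left them, time stands still between calls to the robot, and variables do not carry over. Pictures are saved under pics/ and viewed, at most 10 in all, crops included, and the job is handed in when it is done.

Besides the shell and the picture viewer there is one more tool, called as a command line: name --argument value ..., lists and objects as JSON in quotes. play_rows: Moves the arm, as the interface text tells. Its arguments: {"type":"object","properties":{"series":{"type":"array"}},"required":["series"]}

```bash
mkdir -p pics
cat > h.py <<'E'
import numpy as np, cv2, json
from plant import manip
def grab(n,f):
    g=manip.grab_frame(n); cv2.imwrite(f'pics/{f}.png',g['frame'])
    np.savez(f'pics/{f}.npz',K=g['mtx'],R=g['R'],t=g['t']); return g
def load(f):
    d=np.load(f'pics/{f}.npz'); return d['K'],d['R'],np.array(d['t']).ravel()
def ray(f,uv):
    K,R,t=load(f); c=-R.T@t; d=R.T@np.linalg.solve(K,[uv[0],uv[1],1.]); return c,d/np.linalg.norm(d)
def onz(f,uv,z):
    c,d=ray(f,uv); return c+d*(z-c[2])/d[2]
def tri(*obs):
    A=np.zeros((3,3));b=np.zeros(3)
    for f,uv in obs:
        c,d=ray(f,uv);P=np.eye(3)-np.outer(d,d);A+=P;b+=P@c
    return np.linalg.solve(A,b)
def proj(f,X):
    K,R,t=load(f);p=K@(R@np.array(X)+t);return p[:2]/p[2]
E
python3 - <<'E'
from h import *
a=grab('scene','s0');b=grab('top','t0')
for f in('s0','t0'):
    K,R,t=load(f);print(K[0,0],-R.T@t,R.round(3).tolist())
print(manip.state())
E
```

```text
449.9269635920638 [1.05302708 1.05428104 0.92078169] [[-0.863, 0.506, 0.005], [0.287, 0.497, -0.819], [-0.417, -0.705, -0.573]]
390.3716914095627 [0.36826936 0.02111599 1.13348052] [[0.027, -0.999, -0.025], [-0.994, -0.024, -0.111], [0.11, 0.028, -0.994]]
{'time': 0.1, 'joint_pos': array([-1.22201823e+00,  5.33165403e-02,  1.61415894e+00,  1.15367529e-05,
        1.47598939e+00, -1.18989008e-01]), 'joint_vel': array([ 0.00173849, -0.00107322, -0.00276302, -0.00180807, -0.00084117,
       -0.00016193]), 'joint_efforts': array([ 2.74022013e-04, -3.94905102e+01, -3.71363139e+01, -1.26931045e-04,
        3.90175977e-03,  2.79731118e-06]), 'tool_pos': array([ 0.28160885, -0.55727901,  0.20416872]), 'tool_rot': array([-9.30596258e-04,  9.72773394e-01,  2.31756441e-01, -1.01613341e-04]), 'contact_force': array([ 0.05140815, -0.13833984, -0.36280063]), 'ft_torque': array([ 0.03754312, -0.00166462, -0.01158372]), 'grasp_force': 0.0, 'gripper_width': 1.0003542715414044}
```

View pics/s0.png

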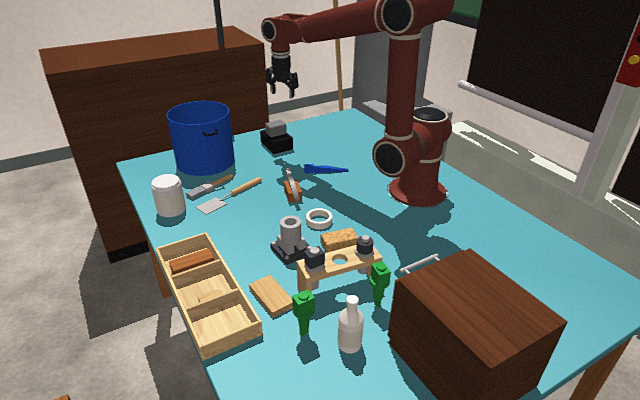

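View pics/t0.png

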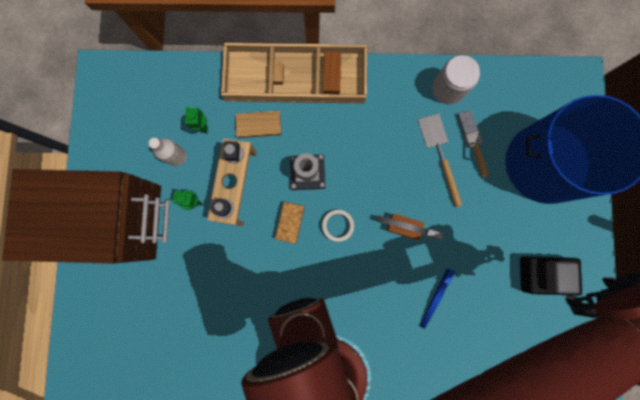

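The top view shows the rack near (230,180), the sleeve at (307,168), the drift and cradle at (408,227), and the blue look-alike at (437,298). I'll zoom in next.

Run:
```python
import cv2,numpy as np
s=cv2.imread('pics/s0.png');t=cv2.imread('pics/t0.png')
a=cv2.resize(s[205:285,265:395],None,fx=3,fy=3,interpolation=2)
a2=cv2.resize(s[155:215,260:350],None,fx=4,fy=4,interpolation=2)
b=cv2.resize(t[130:250,200:330],None,fx=3,fy=3,interpolation=2)
b2=cv2.resize(t[205:250,360:450],None,fx=4,fy=4,interpolation=2)
im=np.zeros((600,800,3),np.uint8)
for i,y,x in((a,0,0),(a2,0,400),(b,240,0),(b2,240,400)): im[y:y+i.shape[0],x:x+i.shape[1]]=i[:600-y,:800-x]
cv2.imwrite('pics/z0.png',im)
```

```text
(no output)
```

View pics/z0.png

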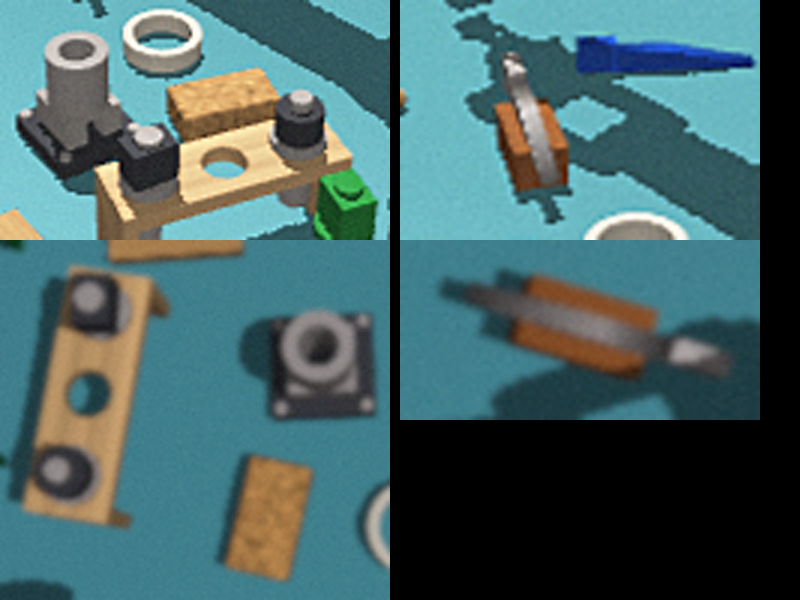

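The flat-sided arbor is in the rack hole nearest the sleeve's far side (scene (315,250), top (229,149)). The sleeve's drift slot opens on the ±y faces. The drift's nose points left (+y) in the top view and its butt is at about (437,234).

Run:
```python
from h import *
S=lambda x,y:('s0',(265+x/3,205+y/3));S2=lambda x,y:('s0',(260+(x-400)/4,155+y/4))
T=lambda x,y:('t0',(200+x/3,130+(y-240)/3));T2=lambda x,y:('t0',(360+(x-400)/4,205+(y-240)/4))
print('arbor disc',tri(S(150,135),T(88,297)),onz(*T(88,297),.159))
print('plain',tri(S(301,98),T(55,470)))
print('mouth',tri(S(76,50),T(318,345)),onz(*T(318,345),.115))
for p in((280,323),(365,321),(281,407),(367,404)):print('foot bolts',onz(*T(*p),.022)[:2])
print('butt end/nose',tri(S2(513,62),T2(728,365)),tri(S2(543,183),T2(442,286)))
for p in((525,275),(655,312),(640,375),(512,338)):print('cradle',onz(*T2(*p),.04)[:2])
print('butt',onz(*T2(695,355),.06),'nose',onz(*T2(442,286),.034))
for p in((68,266),(153,280),(112,522),(25,505)):print('rack',onz(*T(*p),.103)[:2])
```

```text
arbor disc [0.603194   0.27129683 0.15669509] [0.60442625 0.26959678 0.159     ]
plain [0.45520607 0.29207818 0.15283924]
mouth [0.57507329 0.07495001 0.11220962] [0.57600192 0.07390427 0.115     ]
foot bolts [0.61581727 0.11618603]
foot bolts [0.61954448 0.0339445 ]
foot bolts [0.53366805 0.11251623]
foot bolts [0.53849335 0.03000933]
butt end/nose [ 0.39508491 -0.29932674  0.04965525] [ 0.45313007 -0.10979392  0.03812949]
cradle [ 0.45805581 -0.16468455]
cradle [ 0.43451237 -0.25477464]
cradle [ 0.39060725 -0.24428869]
cradle [ 0.41388119 -0.15591311]
butt [ 0.40473775 -0.27662976  0.06      ] nose [ 0.44933975 -0.10769017  0.034     ]
rack [0.64631474 0.30359643]
rack [0.63491115 0.22556778]
rack [0.41543505 0.2521174 ]
rack [0.42850113 0.33043589]
```

play_rows --series '[[[0.015, 0.035, 0.015, 0, 0, 0, 1], [0.02, 0.045, 0.01, 0, 0, 0, 1], [0.02, 0.045, 0.01, 0, 0, 0, 1], [0.02, 0.045, 0.01, 0, 0, 0, 1], [0.02, 0.045, 0.01, 0, 0, 0, 1], [0.02, 0.045, 0.01, 0, 0, 0, 1], [0.02, 0.045, 0.01, 0, 0, 0, 1], [0.02, 0.045, 0.01, 0, 0, 0, 1], [0.02, 0.045, 0.01, 0, 0, 0, 1], [0.02, 0.045, 0.01, 0, 0, 0, 1]]]'

```text
time: 1.1
tool_pos: [0.4761, -0.1178, 0.3099]
tool_rot: [0.0, 0.973, 0.232, -0.0]
contact_force: [0.4, -0.8, 0.2]
gripper_width: 0.996
grasp_force: 0.0
```

play_rows --series '[[[0.015, 0.045, 0, 0, 0, 0, 1], [0.015, 0.045, 0, 0, 0, 0, 1], [0.015, 0.045, 0, 0, 0, 0, 1], [0.015, 0.045, 0, 0, 0, 0, 1], [0.015, 0.045, 0, 0, 0, 0, 1], [0.015, 0.045, 0, 0, 0, 0, 1], [0.015, 0.045, 0, 0, 0, 0, 1], [0.015, 0.035, 0, 0, 0, 0, 1], [0.01, 0.025, 0, 0, 0, 0, 1], [0, 0, 0, 0, 0, 0, 1]]]'

```text
time: 2.1
tool_pos: [0.6059, 0.258, 0.3081]
tool_rot: [-0.0, 0.972, 0.234, -0.001]
contact_force: [-0.2, -1.0, -0.7]
gripper_width: 1.0
grasp_force: 0.0
```

Run:
```python
from h import *
grab('wrist','w1');K,R,t=load('w1');print(-R.T@t,R.round(2).tolist(),manip.state()['tool_pos'])
from scipy.spatial.transform import Rotation as Q
q=manip.state()['tool_rot'];print(Q.from_quat(q,scalar_first=True).as_matrix().round(3).tolist())
```

```text
[0.66478184 0.28909217 0.47587318] [[0.45, -0.89, -0.0], [-0.86, -0.44, 0.26], [-0.24, -0.12, -0.96]] [0.60564788 0.25627541 0.30842048]
[[0.892, 0.453, -0.002], [0.453, -0.892, -0.001], [-0.002, -0.0, -1.0]]
```

View pics/w1.png

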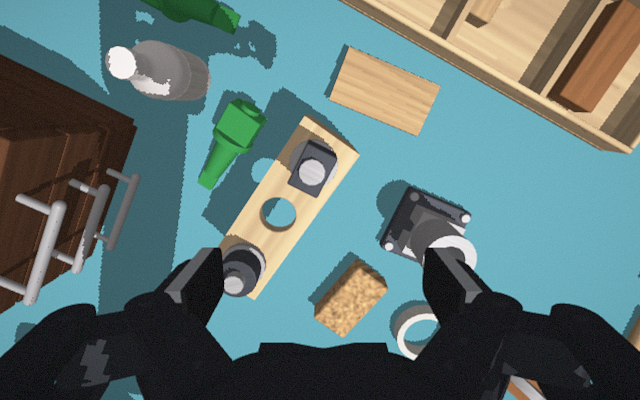

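The wrist view shows the square head with its bright disc at (312,173). The sleeve mouth is at (455,250), behind the right finger. I'll crop it for the yaw.

Run:
```python
import cv2
w=cv2.imread('pics/w1.png')[125:215,260:380]
cv2.imwrite('pics/z1.png',cv2.convertScaleAbs(cv2.resize(w,None,fx=6,fy=6,interpolation=2),alpha=1.8))
```

```text
(no output)
```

View pics/z1.png

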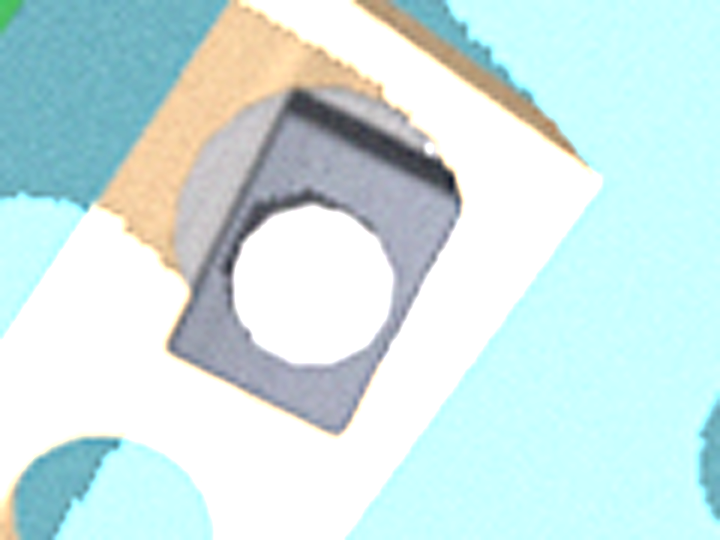

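The head-top corners in the crop are (292,108), (460,205), (340,435) and (170,348), and the disc centre is (313,285).

Run:
```python
from h import *
W=lambda x,y:('w1',(260+x/6-.4,125+y/6-.4))
c=[onz(*W(*p),.153)[:2] for p in((292,108),(460,205),(340,435),(170,348))]
print(np.round(c,4),np.mean(c,0)); print('disc',onz(*W(313,285),.159), tri(W(313,285),('s0',(315,250)),('t0',(229.3,149))))
for i in range(4):
    d=c[(i+1)%4]-c[i];print(np.linalg.norm(d),np.degrees(np.arctan2(d[1],d[0])))
```

```text
[[0.6279 0.2863]
 [0.6263 0.2551]
 [0.5828 0.255 ]
 [0.5834 0.2868]] [0.6050764  0.27083069]
disc [0.60473827 0.27081858 0.159     ] [0.60354592 0.27110885 0.15652822]
0.03127859897946848 -92.95466469063867
0.0434376056095333 -179.9270477523171
0.03178125273722258 89.01314480566506
0.04450511499912046 -0.6233872935010811
```

play_rows --series '[[[0, 0.0145, 0, 0, 0, -6.5, 1], [0, 0, -0.02, 0, 0, -7, 1], [0, 0, -0.03, 0, 0, -7, 1], [0, 0, -0.03, 0, 0, -6.5, 1], [0, 0, -0.03, 0, 0, 0, 1], [0, 0, -0.03, 0, 0, 0, 1], [0, 0, -0.02, 0, 0, 0, 1], [0, 0, -0.02, 0, 0, 0, 1], [0, 0, -0.008, 0, 0, 0, 1], [0, 0, 0, 0, 0, 0, 1]]]'

```text
time: 3.15
tool_pos: [0.6048, 0.2684, 0.1203]
tool_rot: [0.001, 1.0, -0.002, -0.001]
contact_force: [0.3, -0.6, -0.0]
gripper_width: 1.0
grasp_force: 0.0
```

Run:
```python
from h import *
from scipy.spatial.transform import Rotation as Q
s=manip.state();print(s['tool_pos'],s['joint_pos'],s['contact_force'],Q.from_quat(s['tool_rot'],scalar_first=True).as_matrix().round(3).tolist())
```

```text
[0.60484232 0.26836326 0.12029299] [ 3.05319698e-01  2.01996566e-01  1.59480935e+00 -2.10626588e-04
  1.34790359e+00  1.88062635e+00] [ 0.27911728 -0.61407085 -0.03149321] [[1.0, -0.004, -0.003], [-0.004, -1.0, -0.001], [-0.003, 0.001, -1.0]]
```

play_rows --series '[[[0, 0.002, -0.002, 0, 0, 0, 1], [0, 0, 0, 0, 0, 0, 0.6], [0, 0, 0, 0, 0, 0, 0], [0, 0, 0, 0, 0, 0, 0], [0, 0, 0, 0, 0, 0, 0], [0, 0, 0, 0, 0, 0, 0], [0, 0, 0, 0, 0, 0, 0]]]'

```text
time: 3.85
tool_pos: [0.6065, 0.2714, 0.121]
tool_rot: [0.0, 1.0, -0.002, 0.001]
contact_force: [-0.5, -3.0, 4.5]
gripper_width: 0.376
grasp_force: 59.7
```

play_rows --series '[[[0, 0, 0.01, 0, 0, 0, 0], [0, 0, 0.015, 0, 0, 0, 0], [0, 0, 0.015, 0, 0, 0, 0], [0, 0, 0.02, 0, 0, 0, 0], [0, 0, 0.02, 0, 0, 0, 0], [0, 0, 0.02, 0, 0, 0, 0], [0, 0, 0.02, 0, 0, 0, 0], [0, 0, 0.01, 0, 0, 0, 0], [0, -0.02, 0, 0, 0, 0, 0], [-0.005, -0.03, 0, 0, 0, 0, 0]]]'

```text
time: 4.85
tool_pos: [0.6009, 0.2216, 0.2498]
tool_rot: [0.0, 1.0, -0.001, 0.0]
contact_force: [-0.5, -0.3, -4.8]
gripper_width: 0.37
grasp_force: 60.3
```

play_rows --series '[[[-0.005, -0.03, 0, 0, 0, 0, 0], [-0.005, -0.03, 0, 0, 0, 0, 0], [-0.005, -0.025, 0, 0, 0, 0, 0], [-0.005, -0.02, 0, 0, 0, 0, 0], [-0.004, -0.01, 0, 0, 0, 0, 0], [0, 0, 0, 0, 0, 0, 0], [0, 0, 0, 0, 0, 0, 0]]]'

```text
time: 5.55
tool_pos: [0.5768, 0.1069, 0.2496]
tool_rot: [-0.0, 1.0, -0.002, -0.0]
contact_force: [0.5, -0.1, -4.3]
gripper_width: 0.373
grasp_force: 60.4
```

Run:
```python
from h import *
s=manip.state();print(s['tool_pos'],s['contact_force'],s['gripper_width'])
grab('wrist','w2');grab('scene','s2');t=grab('top','t2')
a=cv2.imread('pics/w2.png');b=cv2.imread('pics/s2.png')[150:300,230:380]
b2=cv2.resize(b,None,fx=2.6,fy=2.6,interpolation=2);c=cv2.resize(t['frame'][120:220,240:370],None,fx=3,fy=3,interpolation=2)
im=np.zeros((600,800,3),np.uint8);im[:b2.shape[0],:390]=b2;im[:300,400:790]=c
im[390:600,0:640]=a[190:400];cv2.imwrite('pics/z2.png',im)
```

```text
[0.57679717 0.10694356 0.24960363] [ 0.50879457 -0.12061342 -4.32895426] 0.37330642904626604
```

View pics/z2.png

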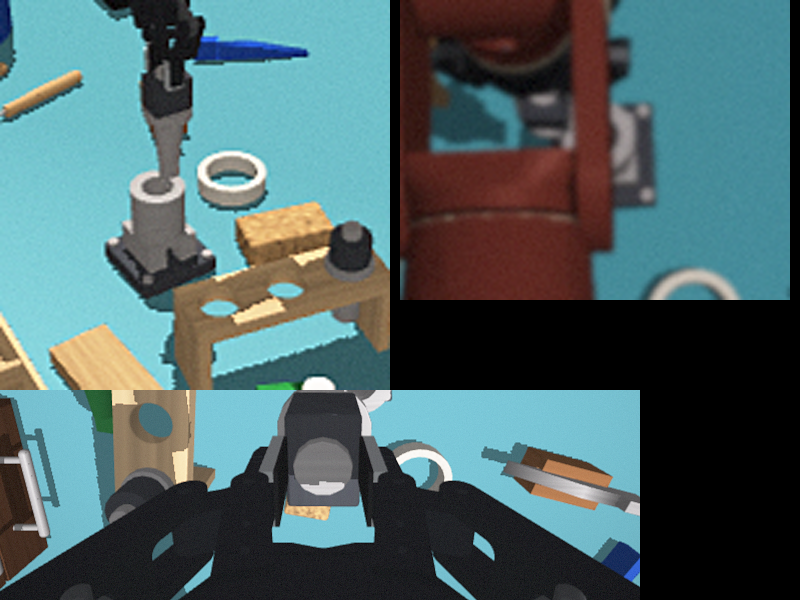

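The arbor hangs upright in the grip, with its disc at wrist pixel (323,267). The tang is just behind and above the sleeve mouth.

Run:
```python
from h import *
print('disc',onz('w2',(323,267),.2876))
print(tri(('w2',(323,267)),('s2',(230+168/2.6,150+85/2.6))))
# mouth from dark/bright in s0,w1: fit ellipse of bright ring in w1 edges
for f,p in(('s0',(290.3,221.7)),('t0',(306,165)),('w1',(455,250))):print(f,onz(f,p,.115))
c,_=ray('w2',(0,0));print(c, proj('w2',(.576,.0745,.115)),proj('s2',(.576,.0745,.115)), (np.array(proj('s2',(.576,.0745,.115)))-[230,150])*2.6)
```

```text
disc [0.57620727 0.10796133 0.2876    ]
[0.56871752 0.1076056  0.26683833]
s0 [0.57559045 0.07963793 0.115     ]
t0 [0.57600192 0.07390427 0.115     ]
w1 [0.58967474 0.07707973 0.115     ]
[0.6425738  0.10777612 0.41750641] [358.99724889 180.66983471] [289.39007757 220.85625886] [154.41420168 184.22627304]
```

Run:
```python
from h import *
w=cv2.imread('pics/w2.png')[130:240,280:440]
b=cv2.imread('pics/s2.png')[170:270,260:330]
a=cv2.resize(w,None,fx=5,fy=5,interpolation=2)
im=np.zeros((600,800,3),np.uint8);im[:550]=a;
cv2.imwrite('pics/z3.png',im)
c,d=onz('s0',(315,250),.159),proj('s2',(.576,.108,.2876));print(c,d)
```

```text
[0.60287669 0.27493821 0.159     ] [292.98311947 176.41389556]
```

View pics/z3.png

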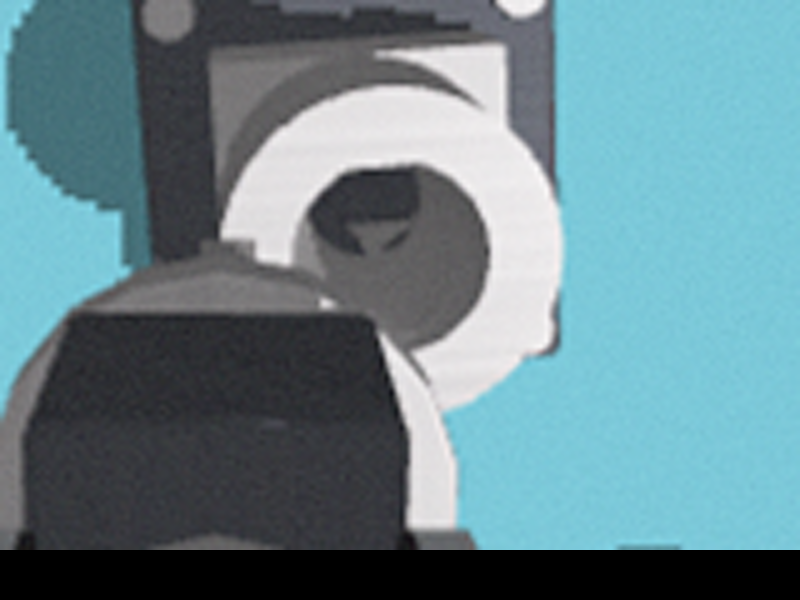

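The bore ring is centred at wrist pixel (357.6,180), which puts the mouth at about (0.5764, 0.0758).

play_rows --series '[[[0, -0.016, 0, 0, 0, 0, 0], [0, -0.016, 0, 0, 0, 0, 0], [0, 0, 0, 0, 0, 0, 0], [0, 0, -0.015, 0, 0, 0, 0], [0, 0, -0.015, 0, 0, 0, 0], [0, 0, -0.01, 0, 0, 0, 0], [0, 0, -0.01, 0, 0, 0, 0], [0, 0, -0.01, 0, 0, 0, 0], [0, 0, 0, 0, 0, 0, 0]]]'

```text
time: 6.6
tool_pos: [0.5757, 0.0748, 0.1873]
tool_rot: [-0.0, 1.0, -0.002, -0.002]
contact_force: [-0.5, 0.4, -4.6]
gripper_width: 0.369
grasp_force: 60.6
```

play_rows --series '[[[0.001, 0, -0.008, 0, 0, 0, 0], [0, 0, -0.008, 0, 0, 0, 0], [0, 0, -0.005, 0, 0, 0, 0], [0, 0, 0, 0, 0, 0, 0]]]'

```text
time: 7.0
tool_pos: [0.5772, 0.0747, 0.1676]
tool_rot: [-0.0, 1.0, -0.002, -0.001]
contact_force: [-0.6, -0.1, -3.9]
gripper_width: 0.372
grasp_force: 60.6
```

play_rows --series '[[[0, 0, -0.003, 0, 0, 0, 0], [0, 0, -0.003, 0, 0, 0, 0], [0, 0, -0.003, 0, 0, 0, 0], [0, 0, 0, 0, 0, 0, 0]]]'

```text
time: 7.4
tool_pos: [0.5776, 0.0746, 0.1593]
tool_rot: [0.0, 1.0, -0.002, -0.0]
contact_force: [0.0, -0.7, -4.7]
gripper_width: 0.372
grasp_force: 60.6
```

play_rows --series '[[[0, 0, -0.002, 0, 0, 0, 0], [0, 0, -0.001, 0, 0, 0, 0], [0, 0, 0, 0, 0, 0, 0]]]'

```text
time: 7.7
tool_pos: [0.5787, 0.0746, 0.1582]
tool_rot: [-0.0, 1.0, -0.002, 0.001]
contact_force: [0.0, 0.1, 0.9]
gripper_width: 0.375
grasp_force: 61.2
```

play_rows --series '[[[-0.001, 0, -0.001, 0, 0, 5, 0], [0, 0, 0, 0, 0, 5, 0], [0, 0, -0.001, 0, 0, 0, 0]]]'

```text
time: 8.0
tool_pos: [0.5786, 0.0744, 0.1578]
tool_rot: [0.001, 0.996, 0.086, 0.002]
contact_force: [-0.7, -1.3, 8.6]
gripper_width: 0.376
grasp_force: 62.0
```

play_rows --series '[[[0, 0, 0, 0, 0, 5, 0], [0, 0, 0, 0, 0, 5, 0], [0, 0, 0, 0, 0, 0, 0]]]'

```text
time: 8.3
tool_pos: [0.5783, 0.0746, 0.1575]
tool_rot: [0.0, 0.985, 0.172, 0.002]
contact_force: [-0.8, 0.7, 6.3]
gripper_width: 0.374
grasp_force: 61.7
```

play_rows --series '[[[0, 0, 0, 0, 0, 4, 0], [0, 0, 0, 0, 0, 4, 0], [0, 0, 0, 0, 0, 0, 0]]]'

```text
time: 8.6
tool_pos: [0.5768, 0.0751, 0.1549]
tool_rot: [-0.001, 0.971, 0.24, 0.0]
contact_force: [-1.5, 1.2, -3.9]
gripper_width: 0.371
grasp_force: 60.7
```

The tang has dropped into the driver slot at about +28°. I'll turn a little more towards its centre and descend.

play_rows --series '[[[0, 0, -0.001, 0, 0, 5, 0], [0, 0, -0.003, 0, 0, 0, 0], [0, 0, -0.003, 0, 0, 0, 0], [0, 0, 0, 0, 0, 0, 0]]]'

```text
time: 9.0
tool_pos: [0.5762, 0.0747, 0.1464]
tool_rot: [-0.0, 0.96, 0.281, -0.001]
contact_force: [-0.1, 1.1, -5.0]
gripper_width: 0.372
grasp_force: 60.6
```

```bash
python3 -c "
from h import *
s=manip.state();print(s['tool_pos'],s['contact_force'],s['ft_torque'],s['joint_pos'][5])"
```

```text
[0.57615671 0.07469525 0.14637477] [-0.11844492  1.09233597 -4.97966644] [ 0.2908404   0.04309648 -0.042093  ] 1.0008869804618294
```

play_rows --series '[[[0, 0, -0.003, 0, 0, 0, 0], [0, 0, -0.002, 0, 0, 0, 0], [0, 0, -0.002, 0, 0, 0, 0], [0, 0, 0, 0, 0, 0, 0]]]'

```text
time: 9.4
tool_pos: [0.5769, 0.0748, 0.1413]
tool_rot: [-0.0, 0.959, 0.282, 0.0]
contact_force: [-1.4, 1.6, -1.3]
gripper_width: 0.37
grasp_force: 61.0
```

play_rows --series '[[[0, 0, -0.002, 0, 0, 0, 0], [0, 0, -0.002, 0, 0, 0, 0], [0, 0, 0, 0, 0, 0, 0]]]'

```text
time: 9.7
tool_pos: [0.5775, 0.0751, 0.1384]
tool_rot: [-0.0, 0.959, 0.282, 0.001]
contact_force: [-4.3, 2.4, 6.0]
gripper_width: 0.375
grasp_force: 61.7
```

play_rows --series '[[[-0.0005, 0, -0.002, 0, 0, 0, 0], [0, 0, -0.002, 0, 0, 0, 0], [0, 0, -0.001, 0, 0, 0, 0], [0, 0, 0, 0, 0, 0, 0]]]'

```text
time: 10.1
tool_pos: [0.5777, 0.0755, 0.1352]
tool_rot: [-0.0, 0.959, 0.282, 0.002]
contact_force: [-5.5, 4.1, 10.4]
gripper_width: 0.367
grasp_force: 62.3
```

play_rows --series '[[[0, 0, -0.001, 0, 0, 0, 0], [0, 0, -0.001, 0, 0, 0, 0], [0, 0, 0, 0, 0, 0, 0]]]'

```text
time: 10.4
tool_pos: [0.5779, 0.0756, 0.1338]
tool_rot: [-0.0, 0.959, 0.282, 0.002]
contact_force: [-6.4, 4.5, 12.0]
gripper_width: 0.37
grasp_force: 62.5
```

play_rows --series '[[[-0.0005, 0, -0.001, 0, 0, 0, 0], [0, 0, -0.001, 0, 0, 0, 0], [0, 0, 0, 0, 0, 0, 0]]]'

```text
time: 10.7
tool_pos: [0.5778, 0.0756, 0.1328]
tool_rot: [-0.0, 0.959, 0.282, 0.003]
contact_force: [-7.1, 3.4, 15.8]
gripper_width: 0.37
grasp_force: 62.9
```

play_rows --series '[[[0, 0, -0.001, 0, 0, 0, 0], [0, 0, -0.001, 0, 0, 0, 0], [0, 0, 0, 0, 0, 0, 0]]]'

```text
time: 11.0
tool_pos: [0.578, 0.0756, 0.1328]
tool_rot: [-0.0, 0.959, 0.282, 0.003]
contact_force: [-11.3, 3.4, 24.1]
gripper_width: 0.371
grasp_force: 63.7
```

play_rows --series '[[[-0.001, 0, -0.001, 0, 0, 0, 0], [0, 0, -0.001, 0, 0, 0, 0], [0, 0, 0, 0, 0, 0, 0]]]'

```text
time: 11.3
tool_pos: [0.578, 0.0756, 0.1327]
tool_rot: [0.0, 0.959, 0.283, 0.004]
contact_force: [-12.6, 2.7, 28.9]
gripper_width: 0.369
grasp_force: 64.3
```

play_rows --series '[[[-0.001, 0, 0.003, 0, 0, 0, 0], [-0.001, 0, 0.003, 0, 0, 0, 0], [0, 0, 0, 0, 0, 0, 0.5], [0, 0, 0, 0, 0, 0, 0.7], [0, 0, 0, 0, 0, 0, 0.7], [0, 0, 0, 0, 0, 0, 0.7], [0, 0, 0.01, 0, 0, 0, 0.7], [0, 0, 0.03, 0, 0, 0, 0.7], [0, 0, 0.04, 0, 0, 0, 0.7], [0, 0, 0.04, 0, 0, 0, 0.7]]]'

```text
time: 12.3
tool_pos: [0.5725, 0.0745, 0.2512]
tool_rot: [0.0, 0.959, 0.282, -0.0]
contact_force: [1.4, -0.5, 0.2]
gripper_width: 0.7
grasp_force: 0.0
```

Run:
```python
from h import *
s=manip.state();print(s['tool_pos'],s['joint_pos'])
a=grab('wrist','w3')['frame'];b=grab('scene','s3')['frame']
im=np.zeros((600,640,3),np.uint8);im[:400]=a;im[400:]=cv2.resize(b[190:260,240:464],(640,200))
cv2.imwrite('pics/z4.png',im)
```

```text
[0.57252644 0.0745223  0.25124926] [ 7.05267363e-04 -8.29707984e-02  1.67098090e+00 -2.66816639e-04
  1.55438563e+00  9.99050920e-01]
```

View pics/z4.png

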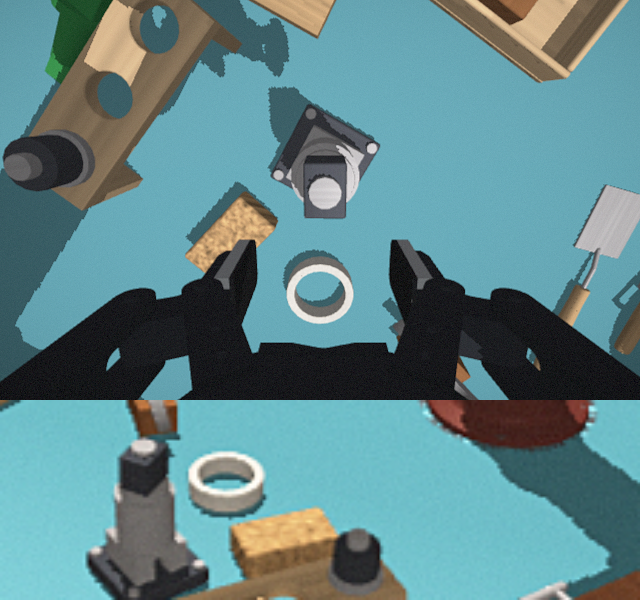

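The arbor stands flush in the sleeve with the rest untouched, and the disc is at wrist pixel (325,193). Next is the drift.

play_rows --series '[[[-0.0175, -0.0365, 0, 0, 0, 4.5, 1], [-0.019, -0.04, 0, 0, 0, 5, 1], [-0.019, -0.04, 0, 0, 0, 5, 1], [-0.019, -0.04, 0, 0, 0, 5, 1], [-0.019, -0.04, 0, 0, 0, 5, 1], [-0.019, -0.04, 0, 0, 0, 5, 1], [-0.019, -0.04, 0, 0, 0, 5, 1], [-0.019, -0.04, 0, 0, 0, 5, 1], [-0.017, -0.035, 0, 0, 0, 2.5, 1], [0, 0, 0, 0, 0, 0, 1]]]'

```text
time: 13.4
tool_pos: [0.4034, -0.2801, 0.2498]
tool_rot: [0.0, 0.796, 0.605, -0.001]
contact_force: [-0.0, 0.2, 0.2]
gripper_width: 1.0
grasp_force: 0.0
```

Run:
```python
from h import *
from scipy.spatial.transform import Rotation as Q
s=manip.state();print(s['tool_pos'],s['joint_pos'][5],Q.from_quat(s['tool_rot'],scalar_first=True).as_matrix().round(3).tolist())
grab('wrist','w4');grab('top','t4')
a=cv2.imread('pics/w4.png')
cv2.imwrite('pics/z5.png',cv2.resize(a[100:340,180:460],None,fx=2.5,fy=2.5,interpolation=2))
for p in((311,114),(373,148),(279,175)):print('bolt',onz('w3',p,.022))
print('disc',tri(('w3',(325,193)),('s3',(240+145*.35,190+45*.35))),onz('w3',(325,193),.171))
```

```text
[ 0.40339842 -0.28012262  0.24977396] -0.48688102857645166 [[0.268, 0.964, -0.001], [0.964, -0.268, -0.001], [-0.001, -0.001, -1.0]]
bolt [0.61315891 0.1183563  0.022     ]
bolt [0.61991441 0.03552734 0.022     ]
bolt [0.5313603  0.11262912 0.022     ]
disc [0.57229058 0.07556867 0.16899278] [0.5746349  0.07522069 0.171     ]
```

View pics/z5.png

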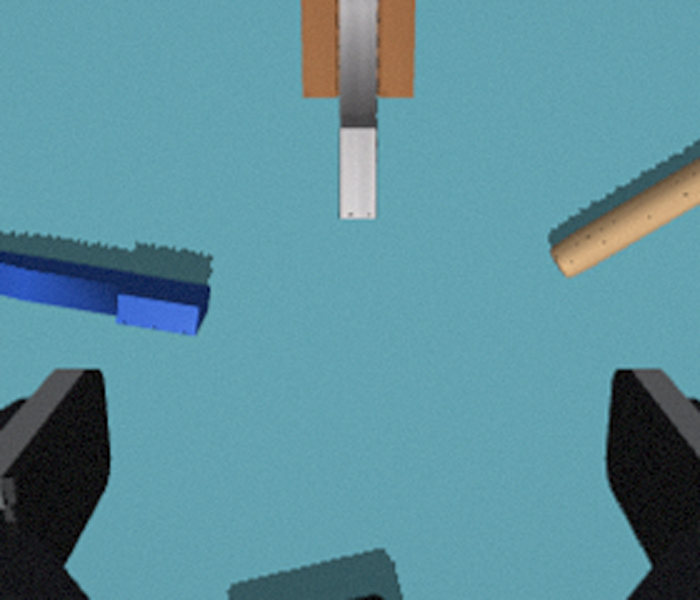

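The drift's bright butt block spans crop corners (341,128) to (375,218). The blue look-alike is to the left.

Run:
```python
from h import *
W=lambda x,y:('w4',(180+x/2.5-.3,100+y/2.5-.3))
c=[onz(*W(*p),.064) for p in((341,128),(376,127),(375,218),(341,219))]
c=np.array(c)[:,:2];print(c.round(4),c.mean(0));
for i,j in((3,0),(2,1)):d=c[j]-c[i];print(np.linalg.norm(d),np.degrees(np.arctan2(*d[::-1])))
print('tri butt end mid',tri(W(358,218),('s0',(260+113/4,155+62/4)),('t0',(360+328/4,205+125/4))))
print(tri(W(358,218),('t0',(360+328/4,205+125/4))))
c=np.array([onz(*W(*p),.04) for p in((302,97),(303,0),(415,97),(413,0))])[:,:2];print(c)
for i,j in((0,1),(2,3)):d=c[j]-c[i];print('cradle',np.degrees(np.arctan2(*d[::-1])))
a=onz('w2',(313.6,133),.022);b=onz('w2',(384.4,130),.022);print(a,b,(b-a)[0]/(a-b)[1])
a=onz('w2',(322,140.4),.055);b=onz('w2',(380,138),.055);print(a,b,(b-a)[0]/(a-b)[1])
```

```text
[[ 0.4015 -0.2573]
 [ 0.4159 -0.2609]
 [ 0.4051 -0.2991]
 [ 0.3907 -0.2955]] [ 0.40329017 -0.27820241]
0.03968728966933089 74.18723572447007
0.039660122955646075 74.18967639515154
tri butt end mid [ 0.3957069  -0.29975804  0.04951438]
[ 0.39830663 -0.29568707  0.07030003]
[[ 0.38709511 -0.24215887]
 [ 0.39939237 -0.20222288]
 [ 0.43592848 -0.25570443]
 [ 0.44553045 -0.21502667]]
cradle 72.88512511642945
cradle 76.71847693660905
[0.61270826 0.11877042 0.022     ] [0.61587633 0.0361562  0.022     ] 0.038347811887663695
[0.60731508 0.10888359 0.055     ] [0.60966268 0.04648409 0.055     ] 0.037622112160280045
```

play_rows --series '[[[0, 0.002, -0.03, 0, 0, 0, 1], [0, 0, -0.04, 0, 0, 0, 1], [0, 0, -0.04, 0, 0, 0, 1], [0, 0, -0.04, 0, 0, 0, 1], [0, 0, -0.03, 0, 0, 0, 1], [0, 0, -0.02, 0, 0, 0, 1], [0, 0, -0.012, 0, 0, 0, 1], [0, 0, -0.006, 0, 0, 0, 1], [0, 0, 0, 0, 0, 0, 1]]]'

```text
time: 14.4
tool_pos: [0.4057, -0.2743, 0.0318]
tool_rot: [-0.0, 0.794, 0.608, 0.0]
contact_force: [0.1, 0.0, -0.2]
gripper_width: 0.998
grasp_force: 0.0
```

play_rows --series '[[[0, 0, 0, 0, 0, 0, 0.5], [0, 0, 0, 0, 0, 0, 0], [0, 0, 0, 0, 0, 0, 0], [0, 0, 0, 0, 0, 0, 0], [0, 0, 0, 0, 0, 0, 0], [0, 0, 0, 0, 0, 0, 0], [0, 0, 0, 0, 0, 0, 0], [0, 0, 0, 0, 0, 0, 0]]]'

```text
time: 15.2
tool_pos: [0.4056, -0.2752, 0.0323]
tool_rot: [0.0, 0.794, 0.607, -0.0]
contact_force: [-1.1, -0.2, 4.0]
gripper_width: 0.161
grasp_force: 59.6
```

play_rows --series '[[[0, 0, 0.01, 0, 0, 0, 0], [0, 0, 0.02, 0, 0, 0, 0], [0, 0, 0.02, 0, 0, 0, 0], [0, 0, 0.02, 0, 0, 0, 0], [0.02, 0.01, 0, 0, 0, 2, 0], [0.03, 0.02, 0, 0, 0, 3, 0], [0.03, 0.025, 0, 0, 0, 3, 0], [0.03, 0.025, 0, 0, 0, 3, 0], [0.03, 0.025, 0, 0, 0, 3, 0], [0.02, 0.02, 0, 0, 0, 2, 0]]]'

```text
time: 16.2
tool_pos: [0.5661, -0.1479, 0.1009]
tool_rot: [-0.001, 0.701, 0.713, -0.0]
contact_force: [0.6, -0.1, -4.2]
gripper_width: 0.157
grasp_force: 59.0
```

play_rows --series '[[[0.02, 0.014, -0.01, 0, 0, 2.3, 0], [0, 0.005, -0.02, 0, 0, 0, 0], [0, 0, -0.02, 0, 0, 0, 0], [0, 0, -0.005, 0, 0, 0, 0], [0, 0, 0, 0, 0, 0, 0], [0, 0, 0, 0, 0, 0, 0]]]'

```text
time: 16.8
tool_pos: [0.5857, -0.1312, 0.0475]
tool_rot: [0.0, 0.688, 0.726, 0.0]
contact_force: [-0.6, -0.4, -3.5]
gripper_width: 0.157
grasp_force: 59.1
```

Run:
```python
from h import *
from scipy.spatial.transform import Rotation as Q
s=manip.state();print(s['tool_pos'],s['joint_pos'][5],s['contact_force'],Q.from_quat(s['tool_rot'],scalar_first=True).as_matrix().round(4).tolist())
a=grab('wrist','w5')['frame'];b=grab('scene','s5')['frame']
im=np.zeros((600,800,3),np.uint8);im[:,:480]=cv2.resize(a[0:300,200:440],None,fx=2,fy=2,interpolation=2)
im[:300,480:800]=cv2.resize(b[175:275,245:352],(320,300),interpolation=2)
print([proj('w5',(.5757,.0755,z)).round(1) for z in(.115,.02)])
cv2.imwrite('pics/z6.png',im)
```

```text
[ 0.5856863  -0.13115273  0.04753168] -0.39804518088543117 [-0.55920839 -0.44218581 -3.52637293] [[-0.0538, 0.9986, 0.0007], [0.9986, 0.0538, -0.0003], [-0.0003, 0.0007, -1.0]]
[array([ 330.9, -692. ]), array([ 326. , -210.5])]
```

View pics/z6.png

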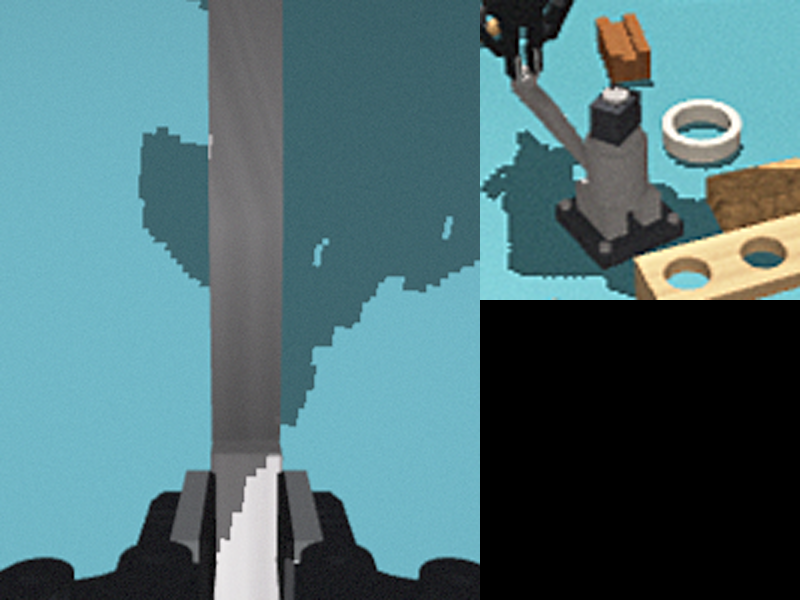

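The last picture shows the drift held straight, pointing at the sleeve's −y face, with the arbor still flush. I'll lower it and enter by feel.

play_rows --series '[[[0, 0, -0.01, 0, 0, -0.3, 0], [0, 0, -0.008, 0, 0, 0, 0], [0, 0, -0.003, 0, 0, 0, 0], [0, 0, 0, 0, 0, 0, 0], [-0.0003, 0.007, 0, 0, 0, 0, 0], [-0.0004, 0.007, 0, 0, 0, 0, 0], [-0.0004, 0.007, 0, 0, 0, 0, 0], [0, 0, 0, 0, 0, 0, 0]]]'

```text
time: 17.7
tool_pos: [0.5909, -0.124, 0.034]
tool_rot: [0.015, 0.688, 0.725, -0.006]
contact_force: [-0.1, -37.3, 6.8]
gripper_width: 0.162
grasp_force: 60.3
```

play_rows --series '[[[-0.0003, 0.007, 0, 0, 0, 0, 0], [-0.0003, 0.006, 0, 0, 0, 0, 0], [0, 0, 0, 0, 0, 0, 0]]]'

```text
time: 18.0
tool_pos: [0.5931, -0.11, 0.0363]
tool_rot: [0.017, 0.689, 0.724, -0.002]
contact_force: [2.9, -33.2, 13.1]
gripper_width: 0.158
grasp_force: 58.6
```

It hit something. I'll back off, then measure how the drift sits.

play_rows --series '[[[0.0005, -0.01, 0, 0, 0, 0, 0], [0.001, -0.02, 0, 0, 0, 0, 0], [0.001, -0.02, 0.01, 0, 0, 0, 0], [0.0005, -0.01, 0.02, 0, 0, 0, 0], [0, 0, 0.02, 0, 0, 0, 0], [0, 0, 0, 0, 0, 0, 0], [0, 0, 0, 0, 0, 0, 0]]]'

```text
time: 18.7
tool_pos: [0.5871, -0.1567, 0.0761]
tool_rot: [0.0, 0.69, 0.724, 0.0]
contact_force: [0.1, -0.1, -3.6]
gripper_width: 0.158
grasp_force: 58.9
```

Run:
```python
from h import *
from scipy.spatial.transform import Rotation as Q
s=manip.state();p=s['tool_pos'];M=Q.from_quat(s['tool_rot'],scalar_first=True).as_matrix()
print(p,s['contact_force'],s['ft_torque'],M.round(3).tolist())
g=grab('wrist','w6')['frame'];sc=grab('scene','s6')['frame'];grab('top','t6')
# grey(low-sat) profile rows in wrist image: drift edges per row
def edges(f,rows):
    im=cv2.imread(f'pics/{f}.png');h=cv2.cvtColor(im,cv2.COLOR_BGR2HSV)
    for r in rows:
        m=(h[r,:,1]<60);x=np.where(m[280:360])[0]+280
        print(f,r,(x.min(),x.max(),len(x)) if len(x) else None)
for f in('w5','w6'):edges(f,(0,5,20,60,100,150,200,220,240))
# predicted nose pixel if level, and at tilt
for tag,pp in(('s5',np.array([.5857,-.1312,.0475])),('s6',p)):
    for th in(0,5,10,15,20):
        th=np.radians(th);d=np.array([-.05,.999,0]);piv=pp+[0,0,.019]
        X=piv+d*.1565*np.cos(th)+np.array([0,0,-.0213])*np.cos(th)-np.array([0,0,1])*.1565*np.sin(th)-d*.0213*np.sin(th)
        print(tag,round(np.degrees(th)),X.round(3),proj(tag,X).round(1),proj(tag.replace('s','w'),X).round(1))
```

```text
[ 0.58706645 -0.15672434  0.07614341] [ 0.13552377 -0.10277132 -3.56029409] [-0.07238267  0.04961573  0.01190154] [[-0.049, 0.999, 0.001], [0.999, 0.049, -0.0], [-0.0, 0.001, -1.0]]
w5 0 (np.int64(304), np.int64(340), 37)
w5 5 (np.int64(304), np.int64(340), 37)
w5 20 (np.int64(304), np.int64(340), 37)
w5 60 (np.int64(305), np.int64(341), 37)
w5 100 (np.int64(304), np.int64(341), 38)
w5 150 (np.int64(305), np.int64(340), 36)
w5 200 (np.int64(306), np.int64(339), 34)
w5 220 (np.int64(306), np.int64(339), 34)
w5 240 (np.int64(293), np.int64(353), 60)
w6 0 (np.int64(303), np.int64(332), 30)
w6 5 (np.int64(303), np.int64(332), 30)
w6 20 (np.int64(303), np.int64(333), 31)
w6 60 (np.int64(303), np.int64(334), 32)
w6 100 (np.int64(304), np.int64(335), 32)
w6 150 (np.int64(304), np.int64(337), 34)
w6 200 (np.int64(306), np.int64(338), 33)
w6 220 (np.int64(306), np.int64(338), 33)
w6 240 (np.int64(293), np.int64(353), 60)
s5 0 [0.578 0.025 0.045] [282.4 230.7] [ 325.  -112.1]
s5 5 [0.578 0.023 0.032] [282.2 233.7] [324.8 -87.2]
s5 10 [0.578 0.019 0.018] [281.8 236.3] [324.6 -64. ]
s5 15 [0.578 0.014 0.005] [281.3 238.7] [324.4 -42.1]
s5 20 [ 0.579  0.008 -0.007] [280.5 240.7] [324.2 -21.4]
s6 0 [ 0.579 -0.     0.074] [278.  219.4] [ 323.2 -112.3]
s6 5 [ 0.579 -0.003  0.06 ] [277.9 222.4] [323.1 -87.4]
s6 10 [ 0.58  -0.006  0.047] [277.5 225.2] [323.1 -64.1]
s6 15 [ 0.58  -0.011  0.034] [277.  227.6] [323.1 -42.2]
s6 20 [ 0.58  -0.017  0.022] [276.3 229.7] [323.1 -21.5]
```

Run:
```python
from h import *
h=cv2.cvtColor(cv2.imread('pics/s6.png'),cv2.COLOR_BGR2HSV)
m=h[:,:,1]<70
for c in range(252,288):
    r=np.where(m[190:250,c])[0]+190
    if len(r):
        sp=np.split(r,np.where(np.diff(r)>1)[0]+1);print(c,[(int(q[0]),int(q[-1]),int(h[q,c,2].mean())) for q in sp],end=' ; ')
print()
from scipy.optimize import least_squares
# wrist: fit upper faces widths
for f,p,yaw in(('w5',np.array([.5857,-.1312,.0475]),-.0535),('w6',np.array([.58707,-.15672,.07614]),-.049)):
    im=cv2.imread(f'pics/{f}.png');s=cv2.cvtColor(im,cv2.COLOR_BGR2HSV)[:,:,1].astype(float)
    W=[]
    for r in range(4,205,4):
        a=s[r];x=np.arange(285,362);v=a[x]
        mid=(v<60);i0=np.argmax(mid);i1=len(v)-1-np.argmax(mid[::-1])
        lo=x[i0]-1+(a[x[i0]-1]-60)/(a[x[i0]-1]-a[x[i0]]+1e-9);hi=x[i1]+(60-a[x[i1]])/(a[x[i1]+1]-a[x[i1]]+1e-9)
        W.append((r,lo,hi))
    W=np.array(W)
    d=np.array([-.0535 if f=='w5' else -.049,.9987,0]);d/=np.linalg.norm(d)
    # point along the top of the drift at s ahead of TCP
    def prof(sx): # height above lower edge as function of dist ahead of TCP
        x=sx-.0715 # drift x
        return .024 if x<-.006 else .024-(x+.006)*20/91
    n=np.array([d[1],-d[0],0]) 
    for th in range(-6,21,2):
        t=np.radians(th);ex=d*np.cos(t)-np.array([0,0,1])*np.sin(t);ez=np.array([0,0,1])*np.cos(t)+d*np.sin(t)
        piv=p+[0,0,.019]
        P=[piv+ex*q+ez*(-.0213+prof(q)) for q in np.linspace(.02,.156,60)]
        L=np.array([proj(f,X-n*.008) for X in P]);Rr=np.array([proj(f,X+n*.008) for X in P])
        o=np.argsort(L[:,1]);w=abs(np.interp(W[:,0],L[o,1],(Rr-L)[o,0]))
        k=np.array([0,12,25,38,49]);print(f,th,w[k].round(1),(W[k,2]-W[k,1]).round(1))
```

```text
252 [(191, 194, 97)] ; 253 [(190, 195, 85)] ; 254 [(190, 196, 99)] ; 255 [(190, 198, 92)] ; 256 [(190, 199, 114)] ; 257 [(190, 201, 109)] ; 258 [(190, 202, 92)] ; 259 [(193, 204, 95)] ; 260 [(190, 190, 115), (194, 205, 95)] ; 261 [(196, 206, 96)] ; 262 [(197, 208, 102)] ; 263 [(198, 209, 102)] ; 264 [(199, 211, 109)] ; 265 [(200, 212, 108)] ; 266 [(203, 213, 103)] ; 267 [(204, 215, 105)] ; 268 [(205, 216, 105)] ; 269 [(208, 218, 100)] ; 270 [(209, 219, 116), (245, 245, 60), (247, 247, 66)] ; 271 [(210, 220, 126), (242, 248, 50)] ; 272 [(212, 222, 121), (242, 249, 62)] ; 273 [(214, 224, 110), (241, 249, 70)] ; 274 [(215, 225, 101), (241, 249, 63)] ; 275 [(217, 226, 96), (241, 249, 69)] ; 276 [(220, 225, 89), (241, 249, 70)] ; 277 [(222, 225, 84), (235, 249, 79)] ; 278 [(223, 224, 80), (235, 249, 79)] ; 279 [(235, 249, 84)] ; 280 [(220, 230, 132), (234, 249, 86)] ; 281 [(219, 249, 99)] ; 282 [(209, 249, 90)] ; 283 [(209, 249, 84)] ; 284 [(190, 190, 107), (208, 249, 87)] ; 285 [(207, 249, 87)] ; 286 [(195, 195, 107), (205, 249, 95)] ; 287 [(198, 198, 107), (204, 249, 99)] ; 
w5 -6 [41.3
[... 958 characters left out ...]
.8 38.3 36.8 35.3] [29.8 31.5 33.  33.2 32.8]
w6 0 [38.2 38.  37.7 36.4 35.1] [29.8 31.5 33.  33.2 32.8]
w6 2 [37.2 37.2 37.1 36.  34.9] [29.8 31.5 33.  33.2 32.8]
w6 4 [36.3 36.4 36.5 35.6 34.7] [29.8 31.5 33.  33.2 32.8]
w6 6 [35.3 35.6 35.9 35.2 34.5] [29.8 31.5 33.  33.2 32.8]
w6 8 [34.4 34.8 35.4 34.8 34.3] [29.8 31.5 33.  33.2 32.8]
w6 10 [33.4 34.1 34.8 34.5 34.1] [29.8 31.5 33.  33.2 32.8]
w6 12 [32.5 33.3 34.2 34.1 33.9] [29.8 31.5 33.  33.2 32.8]
w6 14 [31.6 32.6 33.7 33.8 33.7] [29.8 31.5 33.  33.2 32.8]
w6 16 [30.7 31.9 33.2 33.5 33.5] [29.8 31.5 33.  33.2 32.8]
w6 18 [29.7 31.1 32.6 33.1 33.4] [29.8 31.5 33.  33.2 32.8]
w6 20 [28.8 30.4 32.1 32.8 33.2] [29.8 31.5 33.  33.2 32.8]
```

The drift had tipped nose-down (about 15°) against the foot plate's edge. I'll press its nose onto the top of the foot plate to level it.

play_rows --series '[[[-0.0007, 0.014, 0, 0, 0, 0, 0], [-0.0007, 0.014, 0, 0, 0, 0, 0], [-0.0006, 0.012, 0, 0, 0, 0, 0], [0, 0, -0.006, 0, 0, 0, 0], [0, 0, -0.005, 0, 0, 0, 0], [0, 0, 0, 0, 0, 0, 0]]]'

```text
time: 19.45
tool_pos: [0.5838, -0.1166, 0.0634]
tool_rot: [-0.001, 0.69, 0.724, -0.001]
contact_force: [-0.5, -0.7, -3.2]
gripper_width: 0.158
grasp_force: 58.9
```

play_rows --series '[[[0, 0, -0.005, 0, 0, 0, 0], [0, 0, -0.005, 0, 0, 0, 0], [0, 0, 0, 0, 0, 0, 0]]]'

```text
time: 19.75
tool_pos: [0.5839, -0.1169, 0.0536]
tool_rot: [-0.001, 0.69, 0.724, -0.0]
contact_force: [-0.6, 0.4, -3.4]
gripper_width: 0.159
grasp_force: 58.9
```

play_rows --series '[[[0, 0, -0.005, 0, 0, 0, 0], [0, 0, -0.005, 0, 0, 0, 0], [0, 0, 0, 0, 0, 0, 0]]]'

```text
time: 20.05
tool_pos: [0.5839, -0.1167, 0.0437]
tool_rot: [-0.001, 0.69, 0.724, -0.0]
contact_force: [-0.1, 0.7, -4.4]
gripper_width: 0.156
grasp_force: 58.9
```

play_rows --series '[[[0, 0, -0.004, 0, 0, 0, 0], [0, 0, -0.003, 0, 0, 0, 0], [0, 0, 0, 0, 0, 0, 0]]]'

```text
time: 20.35
tool_pos: [0.5845, -0.1167, 0.0374]
tool_rot: [-0.0, 0.69, 0.724, -0.0]
contact_force: [1.0, 0.6, -2.8]
gripper_width: 0.157
grasp_force: 58.9
```

Run:
```python
from h import *
grab('wrist','w7');grab('scene','s7')
for f in('w5','w6','w7'):
    im=cv2.imread(f'pics/{f}.png');g=im.astype(int).mean(2)[:,314:328].mean(1);print(f,[(r,int(g[r])) for r in range(205,260,2)])
h=cv2.cvtColor(cv2.imread('pics/s7.png'),cv2.COLOR_BGR2HSV);m=h[:,:,1]<70
for c in range(258,290):
    r=np.where(m[195:250,c])[0]+195
    if len(r):
        sp=np.split(r,np.where(np.diff(r)>1)[0]+1);print(c,[(int(q[0]),int(q[-1])) for q in sp],end=' ; ')
p=manip.state()['tool_pos'];print(p)
d=np.array([-.049,.9988,0]);
for tag,pp in(('5',np.array([.5857,-.1312,.0475])),('6',np.array([.58707,-.15672,.07614])),('7',p)):
  for th in(0,5,10,15,18):
    t=np.radians(th);ex=d*np.cos(t)-np.array([0,0,1])*np.sin(t);ez=np.array([0,0,1])*np.cos(t)+d*np.sin(t);piv=pp+[0,0,.019]
    B=lambda s,hh:piv+ex*s+ez*(hh-.0213)
    print(tag,th,'buttfront',proj('w'+tag,B(.0165,.034)).round(1),'24edge',proj('w'+tag,B(.0165,.024)).round(1),'nosetop',proj('s'+tag,B(.1565,.004)).round(1),'nosebot',proj('s'+tag,B(.1565,0)).round(1),'kink top',proj('s'+tag,B(.0655,.024)).round(1),B(.1565,0).round(3))
```

```text
w5 [(205, 84), (207, 84), (209, 84), (211, 82), (213, 81), (215, 81), (217, 81), (219, 81), (221, 87), (223, 86), (225, 87), (227, 104), (229, 109), (231, 110), (233, 110), (235, 109), (237, 107), (239, 150), (241, 148), (243, 153), (245, 156), (247, 156), (249, 157), (251, 162), (253, 164), (255, 162), (257, 207), (259, 205)]
w6 [(205, 90), (207, 89), (209, 87), (211, 87), (213, 87), (215, 86), (217, 88), (219, 88), (221, 87), (223, 87), (225, 86), (227, 82), (229, 82), (231, 82), (233, 81), (235, 81), (237, 79), (239, 80), (241, 80), (243, 92), (245, 153), (247, 161), (249, 160), (251, 160), (253, 166), (255, 167), (257, 166), (259, 170)]
w7 [(205, 90), (207, 90), (209, 89), (211, 89), (213, 87), (215, 88), (217, 88), (219, 87), (221, 86), (223, 88), (225, 87), (227, 83), (229, 83), (231, 82), (233, 82), (235, 81), (237, 81), (239, 80), (241, 82), (243, 92), (245, 148), (247, 155), (249, 156), (251, 156), (253, 162), (255, 163), (257, 182), (259, 192)]
258 [(195, 195), (197, 200), (202, 203), (205, 208)] ; 259 [(196, 210)] ; 260 [(198, 211)] ; 261 [(199, 213)] ; 262 [(200, 214)] ; 
[... 2147 characters left out ...]
 -0.015  0.027]
7 0 buttfront [324. 228.] 24edge [323.9 220.4] nosetop [284.8 234.5] nosebot [284.8 235.5] kink top [270.7 215.1] [0.577 0.04  0.036]
7 5 buttfront [324.  224.6] 24edge [323.9 219.1] nosetop [284.6 237.5] nosebot [284.6 238.4] kink top [270.8 216.5] [0.577 0.037 0.022]
7 10 buttfront [324.  221.4] 24edge [323.9 218. ] nosetop [284.3 240.2] nosebot [284.2 241. ] kink top [270.8 217.9] [0.577 0.033 0.009]
7 15 buttfront [324.  218.5] 24edge [323.9 217.1] nosetop [283.7 242.6] nosebot [283.6 243.4] kink top [270.8 219.1] [ 0.578  0.029 -0.004]
7 18 buttfront [324. 217.] 24edge [323.9 216.8] nosetop [283.3 243.9] nosebot [283.2 244.6] kink top [270.7 219.8] [ 0.578  0.025 -0.012]
```

```bash
cat > fit.py <<'E'
from h import *
from scipy.optimize import least_squares
def bounds(tag,c0,c1):
    h=cv2.cvtColor(cv2.imread(f'pics/s{tag}.png'),cv2.COLOR_BGR2HSV);m=h[:,:,1]<70;o=[]
    for c in range(c0,c1):
        r=np.where(m[193:236,c])[0]+193
        sp=np.split(r,np.where(np.diff(r)>1)[0]+1);q=max(sp,key=len);o.append((c,q[0]-.5,q[-1]+.5))
    return np.array(o)
def widths(tag):
    s=cv2.cvtColor(cv2.imread(f'pics/w{tag}.png'),cv2.COLOR_BGR2HSV)[:,:,1].astype(float);W=[]
    for r in range(4,200,6):
        x=np.arange(285,362);v=s[r][x];mid=v<60;i0=np.argmax(mid);i1=len(v)-1-np.argmax(mid[::-1])
        a,b=x[i0],x[i1];W.append((r,a-1+(s[r][a-1]-60)/(s[r][a-1]-s[r][a]+1e-9),b+(60-s[r][b])/(s[r][b+1]-s[r][b]+1e-9)))
    return np.array(W)
def model(par,p,yaw):
    th,sl,dr=par;d=np.array([-np.sin(yaw),np.cos(yaw),0]);n=np.array([d[1],-d[0],0])
    z=np.array([0,0,1.]);ex=d*np.cos(th)-z*np.sin(th);ez=z*np.cos(th)+d*np.sin(th);piv=p+[0,0,.019]
    return lambda s,h,w=0:piv+ex*(s-.0715+sl+.0715)+ez*(h-.0213-dr)+n*w
def fit(tag,p,yaw,c0,c1,e24,off):
    B=bounds(tag,c0,c1);W=widths(tag);p=np.array(p)
    def res(v):
        P=model(v[:3],p,yaw);S=lambda *a:proj(f's{tag}',P(*a))+off
        ss=np.linspace(.02,.156,40);hh=np.where(ss<.0655,.024,.024-(ss-.0655)*20/91)
        lo=np.array([S(s,0,.008) for s in ss]);up=np.array([S(s,h,-.008) for s,h in zip(ss,hh)])
        L=np.array([proj(f'w{tag}',P(s,h,-.008)) for s,h in zip(ss,hh)]);R=np.array([proj(f'w{tag}',P(s,h,.008)) for s,h in zip(ss,hh)])
        o=np.argsort(L[:,1]);w=np.interp(W[:,0],L[o,1],abs(R-L)[o,0])
        r=[(np.interp(B[:,0],lo[:,0],lo[:,1])-B[:,2]),(np.interp(B[:,0],up[:,0],up[:,1])-B[:,1]),(w-(W[:,2]-W[:,1]))]
        if e24:r.append([3*(proj(f'w{tag}',P(.0165,.024))[1]-e24)])
        return np.concatenate(r)
    q=least_squares(res,[.1,0,0],loss='soft_l1',x_scale=[.1,.01,.01]);P=model(q.x,p,yaw)
    print(tag,'tilt',np.degrees(q.x[0]).round(1),'slide,drop mm',(q.x[1:]*1e3).round(1),'rms',np.sqrt((q.fun**2).mean()).round(2),'nose',P(.1565,0).round(4),'edges',[proj(f'w{tag}',P(.0165,h)).round(1)[1] for h in(.024,.034)],'tip',(proj(f's{tag}',P(.1565,.002))+off).round(1));return q.x
E
python3 - <<'E'
from fit import *
for off in([0,0],[1.4,.6]):
    off=np.array(off)
    fit('5',[.5857,-.1312,.0475],.0538,262,278,220,off)
    for e in(226,None):
        fit('6',[.58707,-.15672,.07614],.049,262,277,e,off);fit('7',[.58471,-.11677,.03783],.048,268,276,e,off)
print(bounds('5',260,284).tolist())
E
```

```text
5 tilt 1.5 slide,drop mm [-0.  -0.6] rms 1.63 nose [0.5773 0.0244 0.0415] edges [np.float64(220.0), np.float64(227.0)] tip [282.5 230.9]
6 tilt 10.3 slide,drop mm [-5.  5.] rms 0.93 nose [ 0.58   -0.0125  0.0423] edges [np.float64(226.0), np.float64(229.8)] tip [276.7 225. ]
7 tilt 14.4 slide,drop mm [-4.2  0.4] rms 0.76 nose [ 0.5779  0.0252 -0.002 ] edges [np.float64(226.0), np.float64(228.3)] tip [283.1 241.9]
6 tilt 10.8 slide,drop mm [-9.9  4. ] rms 0.9 nose [ 0.5802 -0.0176  0.043 ] edges [np.float64(236.5), np.float64(240.7)] tip [275.9 224. ]
7 tilt 12.5 slide,drop mm [-20.1   0.7] rms 0.7 nose [0.5785 0.0115 0.0059] edges [np.float64(259.4), np.float64(264.6)] tip [280.9 237.7]
5 tilt 2.2 slide,drop mm [-0.4  0.2] rms 1.77 nose [0.5774 0.0238 0.0391] edges [np.float64(220.0), np.float64(226.7)] tip [283.8 232.1]
6 tilt 13.0 slide,drop mm [-4.9  4.2] rms 0.57 nose [ 0.5801 -0.0148  0.0363] edges [np.float64(226.0), np.float64(228.8)] tip [277.8 226.7]
7 tilt 14.2 slide,drop mm [-4.4  2.5] rms 0.37 nose [ 0.5779  0.0247 -0.0034] edges [np.float64(226.0), np.float64(228.3)] tip
[... 151 characters left out ...]
224.7]
7 tilt 13.7 slide,drop mm [-7.7  2.7] rms 0.36 nose [ 0.578   0.0219 -0.0017] edges [np.float64(232.9), np.float64(235.8)] tip [284.  241.9]
[[260.0, 196.5, 209.5], [261.0, 196.5, 210.5], [262.0, 196.5, 211.5], [263.0, 192.5, 212.5], [264.0, 203.5, 213.5], [265.0, 204.5, 214.5], [266.0, 205.5, 216.5], [267.0, 206.5, 217.5], [268.0, 207.5, 218.5], [269.0, 208.5, 219.5], [270.0, 209.5, 220.5], [271.0, 210.5, 221.5], [272.0, 211.5, 222.5], [273.0, 212.5, 224.5], [274.0, 215.5, 224.5], [275.0, 215.5, 226.5], [276.0, 217.5, 227.5], [277.0, 219.5, 228.5], [278.0, 220.5, 229.5], [279.0, 221.5, 230.5], [280.0, 219.5, 231.5], [281.0, 218.5, 235.5], [282.0, 217.5, 235.5], [283.0, 208.5, 235.5]]
```

Run:
```python
from fit import *
for tag,p,yaw,par in(('5',[.5857,-.1312,.0475],.0538,[.03,0,0]),('6',[.58707,-.15672,.07614],.049,[.23,-.005,.004]),('7',[.58471,-.11677,.03783],.048,[.245,-.005,.0025])):
    W=widths(tag);P=model(par,np.array(p),yaw);ss=np.linspace(.02,.156,60);hh=np.where(ss<.0655,.024,.024-(ss-.0655)*20/91)
    C=np.array([proj(f'w{tag}',P(s,h)) for s,h in zip(ss,hh)]);o=np.argsort(C[:,1])
    k=slice(0,None,6);c=(W[k,1]+W[k,2])/2-np.interp(W[k,0],C[o,1],C[o,0]);s=np.interp(W[k,0],C[o,1],ss[o])
    w=(W[k,2]-W[k,1]);print(tag,(s*1e3).round(),'lateral mm (+x)',(c/w*16).round(2))
```

```text
5 [110.  95.  80.  65.  50.  33.] lateral mm (+x) [-0.6  -0.52 -0.48 -0.47 -0.36 -0.38]
6 [130. 110.  91.  72.  54.  37.] lateral mm (+x) [-2.96 -2.55 -2.27 -1.68 -1.29 -1.02]
7 [131. 110.  91.  72.  55.  37.] lateral mm (+x) [-3.22 -2.79 -2.41 -1.99 -1.65 -1.23]
```

play_rows --series '[[[0, 0, 0.01, 0, 0, 0, 0], [0, 0, 0.01, 0, 0, 0, 0], [0, 0, 0.008, 0, 0, 0, 0], [0, 0, 0, 0, 0, 0, 0]]]'

```text
time: 20.85
tool_pos: [0.5865, -0.1174, 0.0687]
tool_rot: [0.002, 0.69, 0.724, 0.001]
contact_force: [-0.4, -0.9, -4.0]
gripper_width: 0.16
grasp_force: 58.9
```

play_rows --series '[[[-0.0019, 0.009, 0, 0, 0, -1.2, 0], [0, 0, 0, 0, 0, 0, 0], [0, 0, -0.004, 0, 0, 0, 0], [0, 0, -0.004, 0, 0, 0, 0], [0, 0, 0, 0, 0, 0, 0]]]'

```text
time: 21.35
tool_pos: [0.5822, -0.1078, 0.0568]
tool_rot: [-0.001, 0.697, 0.717, -0.0]
contact_force: [-0.3, 0.5, -4.1]
gripper_width: 0.155
grasp_force: 58.9
```

play_rows --series '[[[0, 0, -0.003, 0, 0, 0, 0], [0, 0, -0.003, 0, 0, 0, 0], [0, 0, 0, 0, 0, 0, 0]]]'

```text
time: 21.65
tool_pos: [0.5828, -0.1079, 0.0516]
tool_rot: [-0.0, 0.697, 0.717, 0.0]
contact_force: [-0.1, 0.4, -2.2]
gripper_width: 0.158
grasp_force: 58.9
```

play_rows --series '[[[0, 0, -0.003, 0, 0, 0, 0], [0, 0, -0.003, 0, 0, 0, 0], [0, 0, 0, 0, 0, 0, 0]]]'

```text
time: 21.95
tool_pos: [0.5829, -0.1079, 0.0457]
tool_rot: [-0.0, 0.697, 0.717, 0.0]
contact_force: [-0.2, -0.8, -0.3]
gripper_width: 0.155
grasp_force: 58.8
```

play_rows --series '[[[0, 0, -0.003, 0, 0, 0, 0], [0, 0, -0.003, 0, 0, 0, 0], [0, 0, 0, 0, 0, 0, 0]]]'

```text
time: 22.25
tool_pos: [0.5825, -0.1078, 0.0394]
tool_rot: [-0.0, 0.697, 0.717, -0.0]
contact_force: [-0.7, -0.1, -0.1]
gripper_width: 0.16
grasp_force: 58.9
```

play_rows --series '[[[0, 0, -0.003, 0, 0, 0, 0], [0, 0, -0.003, 0, 0, 0, 0], [0, 0, -0.002, 0, 0, 0, 0], [0, 0, 0, 0, 0, 0, 0]]]'

```text
time: 22.65
tool_pos: [0.5828, -0.1076, 0.0314]
tool_rot: [-0.0, 0.697, 0.717, 0.0]
contact_force: [0.8, -0.4, -0.3]
gripper_width: 0.156
grasp_force: 59.8
```

Run:
```python
from fit import *
grab('wrist','w8');grab('scene','s8')
s=manip.state();p=s['tool_pos'];q=s['tool_rot'];yaw=2*np.arctan2(q[2],q[1])-np.pi/2;print(p,yaw,s['contact_force'],s['joint_pos'])
for off in([0,0],[1.4,.6]):
  for c in((266,276),):
    par=fit('8',p,yaw,*c,None,np.array(off))
im=cv2.imread('pics/w8.png');g=im.astype(int).mean(2)[:,314:328].mean(1);print([(r,int(g[r])) for r in range(205,260,2)])
W=widths('8');P=model(par,p,yaw);ss=np.linspace(.02,.15,60);hh=np.where(ss<.0655,.024,.024-(ss-.0655)*20/91)
C=np.array([proj('w8',P(s,h)) for s,h in zip(ss,hh)]);o=np.argsort(C[:,1]);k=slice(0,None,6)
c=(W[k,1]+W[k,2])/2-np.interp(W[k,0],C[o,1],C[o,0]);print((np.interp(W[k,0],C[o,1],ss[o])*1e3).round(),(c/(W[k,2]-W[k,1])*16).round(2),(W[k,2]-W[k,1]).round(1))
```

```text
[ 0.58297999 -0.10750709  0.03176907] 0.027547478590312036 [0.40015963 0.44603134 0.05973976] [-3.08299104e-01  1.45296373e-01  1.81976414e+00  9.22744160e-04
  1.17642998e+00 -3.36201079e-01]
8 tilt 4.3 slide,drop mm [-15.5  -1.6] rms 4.37 nose [0.5791 0.0316 0.0205] edges [np.float64(251.6), np.float64(259.5)] tip [283.3 237.5]
8 tilt 2.6 slide,drop mm [-18.6   1.3] rms 4.25 nose [0.5792 0.0292 0.022 ] edges [np.float64(255.7), np.float64(264.4)] tip [284.3 237.4]
[(205, 90), (207, 90), (209, 88), (211, 89), (213, 88), (215, 87), (217, 85), (219, 85), (221, 88), (223, 89), (225, 85), (227, 82), (229, 81), (231, 81), (233, 80), (235, 85), (237, 86), (239, 86), (241, 94), (243, 155), (245, 181), (247, 180), (249, 189), (251, 188), (253, 190), (255, 189), (257, 189), (259, 198)]
[131. 115.  99.  84.  68.  51.] [-0.79 -0.66 -0.65 -0.62 -0.6  -0.52] [35.8 35.8 36.3 36.  35.9 34.9]
```

play_rows --series '[[[0.0003, -0.006, 0, 0, 0, 0, 0], [0.0015, 0, 0, 0, 0, 1.2, 0], [0, 0, -0.003, 0, 0, 0, 0], [0, 0, -0.002, 0, 0, 0, 0], [0, 0, 0, 0, 0, 0, 0]]]'

```text
time: 23.25
tool_pos: [0.5846, -0.114, 0.0265]
tool_rot: [-0.0, 0.69, 0.724, -0.0]
contact_force: [0.3, -1.0, 0.6]
gripper_width: 0.158
grasp_force: 60.1
```

Run:
```python
from fit import *
grab('wrist','w9');grab('scene','s9');P=[]
s=manip.state();p=s['tool_pos'];q=s['tool_rot'];yaw=2*np.arctan2(q[2],q[1])-np.pi/2;print(p,yaw,s['contact_force'],s['ft_torque'])
W=widths('9');k=slice(0,None,8);print((W[k,2]-W[k,1]).round(1))
for th in(-2,0,2,4):
  for dr in(0,.003):
    M=model([np.radians(th),-.004,dr],p,yaw);ss=np.linspace(.02,.15,60);hh=np.where(ss<.0655,.024,.024-(ss-.0655)*20/91)
    L=np.array([proj('w9',M(s,h,-.008)) for s,h in zip(ss,hh)]);R=np.array([proj('w9',M(s,h,.008)) for s,h in zip(ss,hh)]);o=np.argsort(L[:,1])
    print(th,dr,np.interp(W[k,0],L[o,1],(R-L)[o,0]).round(1), 'centre off mm',((((W[k,1]+W[k,2])/2-np.interp(W[k,0],L[o,1],((R+L)/2)[o,0])))/2.25).round(2))
```

```text
[ 0.58471577 -0.11390513  0.02684612] 0.04869820129194391 [ 0.7143568  -1.02811378 -0.12565013] [ 0.23732302 -0.1489665  -0.08774457]
[36.8 36.8 37.1 36.3 34.4]
-2 0 [39.1 38.6 38.2 37.1 35.5] centre off mm [-0.93 -0.77 -0.73 -0.65 -0.54]
-2 0.003 [38.3 37.9 37.4 36.3 34.8] centre off mm [-0.92 -0.76 -0.72 -0.64 -0.54]
0 0 [38.1 37.8 37.6 36.7 35.3] centre off mm [-0.92 -0.76 -0.72 -0.65 -0.54]
0 0.003 [37.3 37.1 36.8 35.9 34.6] centre off mm [-0.91 -0.76 -0.71 -0.64 -0.54]
2 0 [37.1 37.  37.  36.2 35.1] centre off mm [-0.91 -0.76 -0.72 -0.64 -0.54]
2 0.003 [36.4 36.3 36.2 35.5 34.4] centre off mm [-0.9  -0.75 -0.71 -0.64 -0.53]
4 0 [36.1 36.2 36.4 35.8 34.8] centre off mm [-0.9  -0.75 -0.71 -0.64 -0.54]
4 0.003 [35.4 35.5 35.6 35.1 34.2] centre off mm [-0.9  -0.74 -0.7  -0.63 -0.53]
```

play_rows --series '[[[0.0005, 0, -0.001, 0, 0, 0, 0], [-0.0001, 0.003, 0, 0, 0, 0, 0], [-0.0002, 0.003, 0, 0, 0, 0, 0], [-0.0001, 0.003, 0, 0, 0, 0, 0], [0, 0, 0, 0, 0, 0, 0]]]'

```text
time: 23.85
tool_pos: [0.5848, -0.1045, 0.026]
tool_rot: [0.0, 0.689, 0.724, 0.0]
contact_force: [0.6, -0.5, -0.4]
gripper_width: 0.156
grasp_force: 60.1
```

Clear so far, with the nose at about y=0.049, past the block face. I'll continue carefully.

play_rows --series '[[[-0.0002, 0.003, 0, 0, 0, 0, 0], [-0.0001, 0.003, 0, 0, 0, 0, 0], [-0.0002, 0.003, 0, 0, 0, 0, 0], [0, 0, 0, 0, 0, 0, 0]]]'

```text
time: 24.25
tool_pos: [0.5841, -0.0951, 0.0258]
tool_rot: [-0.0, 0.69, 0.724, 0.0]
contact_force: [0.6, 1.5, 0.6]
gripper_width: 0.158
grasp_force: 60.1
```

play_rows --series '[[[-0.0002, 0.004, 0, 0, 0, 0, 0], [-0.0002, 0.004, 0, 0, 0, 0, 0], [-0.0001, 0.003, 0, 0, 0, 0, 0], [0, 0, 0, 0, 0, 0, 0]]]'

```text
time: 24.65
tool_pos: [0.5836, -0.084, 0.0257]
tool_rot: [-0.0, 0.689, 0.724, 0.0]
contact_force: [0.8, -0.4, -0.5]
gripper_width: 0.156
grasp_force: 60.1
```

play_rows --series '[[[-0.0001, 0.003, -0.001, 0, 0, 0, 0], [-0.0002, 0.004, -0.001, 0, 0, 0, 0], [-0.0002, 0.004, 0, 0, 0, 0, 0], [0, 0, 0, 0, 0, 0, 0]]]'

```text
time: 25.05
tool_pos: [0.5831, -0.0729, 0.0237]
tool_rot: [-0.0, 0.689, 0.724, 0.0]
contact_force: [0.3, 1.7, 0.3]
gripper_width: 0.156
grasp_force: 60.3
```

play_rows --series '[[[-0.0002, 0.004, 0, 0, 0, 0, 0], [-0.0002, 0.003, 0, 0, 0, 0, 0], [0, 0, 0, 0, 0, 0, 0]]]'

```text
time: 25.35
tool_pos: [0.5828, -0.0663, 0.0239]
tool_rot: [-0.0, 0.69, 0.724, 0.0]
contact_force: [-0.2, -0.7, 0.9]
gripper_width: 0.159
grasp_force: 60.3
```

play_rows --series '[[[-0.0001, 0.003, 0, 0, 0, 0, 0], [-0.0001, 0.003, 0, 0, 0, 0, 0], [0, 0, 0, 0, 0, 0, 0]]]'

```text
time: 25.65
tool_pos: [0.5826, -0.0603, 0.0238]
tool_rot: [-0.0, 0.69, 0.724, 0.0]
contact_force: [1.4, -0.6, 0.1]
gripper_width: 0.159
grasp_force: 60.3
```

play_rows --series '[[[-0.0001, 0.003, 0, 0, 0, 0, 0], [-0.0001, 0.003, 0, 0, 0, 0, 0], [0, 0, 0, 0, 0, 0, 0]]]'

```text
time: 25.95
tool_pos: [0.5824, -0.0545, 0.0238]
tool_rot: [-0.0, 0.689, 0.724, 0.0]
contact_force: [-0.2, -0.9, 1.0]
gripper_width: 0.16
grasp_force: 60.2
```

play_rows --series '[[[-0.0001, 0.002, 0, 0, 0, 0, 0], [-0.0001, 0.002, 0, 0, 0, 0, 0], [0, 0, 0, 0, 0, 0, 0]]]'

```text
time: 26.25
tool_pos: [0.5824, -0.0515, 0.024]
tool_rot: [0.001, 0.689, 0.724, -0.0]
contact_force: [-0.2, -4.3, 0.5]
gripper_width: 0.154
grasp_force: 60.2
```

play_rows --series '[[[-0.0001, 0.002, 0, 0, 0, 0, 0], [-0.0001, 0.002, 0, 0, 0, 0, 0], [0, 0, 0, 0, 0, 0, 0]]]'

```text
time: 26.55
tool_pos: [0.5827, -0.0495, 0.0245]
tool_rot: [0.002, 0.689, 0.724, -0.001]
contact_force: [-0.4, -10.9, 0.7]
gripper_width: 0.159
grasp_force: 60.2
```

play_rows --series '[[[-0.0001, 0.002, 0, 0, 0, 0, 0], [-0.0001, 0.002, 0, 0, 0, 0, 0], [0, 0, 0, 0, 0, 0, 0]]]'

```text
time: 26.85
tool_pos: [0.5831, -0.0481, 0.0251]
tool_rot: [0.005, 0.689, 0.725, -0.003]
contact_force: [-0.2, -17.8, 0.4]
gripper_width: 0.157
grasp_force: 60.2
```

play_rows --series '[[[-0.0001, 0.002, 0, 0, 0, 0, 0], [-0.0001, 0.002, 0, 0, 0, 0, 0], [0, 0, 0, 0, 0, 0, 0]]]'

```text
time: 27.15
tool_pos: [0.5834, -0.0464, 0.0256]
tool_rot: [0.007, 0.689, 0.725, -0.004]
contact_force: [0.6, -24.1, 0.8]
gripper_width: 0.158
grasp_force: 60.1
```

play_rows --series '[[[-0.0001, 0.002, -0.001, 0, 0, 0, 0], [-0.0001, 0.002, 0, 0, 0, 0, 0], [0, 0, 0, 0, 0, 0, 0]]]'

```text
time: 27.45
tool_pos: [0.583, -0.0423, 0.0242]
tool_rot: [0.006, 0.689, 0.725, -0.004]
contact_force: [0.7, -25.0, -0.8]
gripper_width: 0.153
grasp_force: 58.6
```

Run:
```python
from h import *
for n,f in(('wrist','wa'),('scene','sa'),('top','ta')):grab(n,f)
s=manip.state();print(s['tool_pos'],s['contact_force'],s['ft_torque'],s['tool_rot'])
im=cv2.imread('pics/wa.png');g=im.astype(int).mean(2)[:,314:328].mean(1);print([(r,int(g[r])) for r in range(195,262,2)])
# scene shift of arbor head vs s3 / s9 using template of disc/head
for ref in('s3','s9'):
    A=cv2.cvtColor(cv2.imread(f'pics/{ref}.png'),6).astype(np.float32);B=cv2.cvtColor(cv2.imread('pics/sa.png'),6).astype(np.float32)
    u,v=proj(ref,(.5757,.0755,.165)).astype(int);w=np.outer(np.hanning(24),np.hanning(24)).astype(np.float32)
    print(ref,(u,v),cv2.phaseCorrelate(A[v-12:v+12,u-12:u+12].copy(),B[v-12:v+12,u-12:u+12].copy(),w))
print(proj('sa',(.5757,.0755,.175))-proj('sa',(.5757,.0755,.165)))
# far side exit of nose: +y end of slot pixels
print([proj('sa',(.5757-.047*d,.0755+d,.022)).round(1) for d in(.02,.032,.05,.065)])
```

```text
[ 0.58298181 -0.04232861  0.02422766] [  1.35204673 -24.44728264   0.43035251] [-3.87790947 -0.12725091  0.10847898] [ 0.00620372  0.68918146  0.72455091 -0.00405033]
[(195, 98), (197, 98), (199, 97), (201, 96), (203, 94), (205, 94), (207, 93), (209, 94), (211, 92), (213, 91), (215, 91), (217, 90), (219, 92), (221, 91), (223, 90), (225, 88), (227, 89), (229, 87), (231, 84), (233, 85), (235, 83), (237, 84), (239, 90), (241, 89), (243, 90), (245, 92), (247, 140), (249, 172), (251, 171), (253, 177), (255, 178), (257, 206), (259, 223), (261, 223)]
s3 (np.int64(289), np.int64(207)) ((-1.0005028587141744, 0.3411591842143977), 0.7039146853817834)
s9 (np.int64(289), np.int64(207)) ((-2.926739134125093, -0.34619019853201216), 0.29199304473068977)
[-0.11193032 -2.80456815]
[array([293.8, 248.4]), array([295.8, 250.5]), array([298.9, 253.8]), array([301.4, 256.5])]
```

The grip slips a little at about 25 N, so it is close to its friction limit. I'll let go and push the butt from behind with closed fingers instead.

play_rows --series '[[[0.0001, -0.004, 0, 0, 0, 0, 0], [0.0001, -0.003, 0, 0, 0, 0, 0], [0, 0, 0, 0, 0, 0, 0.4], [0, 0, 0, 0, 0, 0, 0.5], [0, 0, 0, 0, 0, 0, 0.5], [0, 0, 0.01, 0, 0, 0, 0.5], [0, 0, 0.02, 0, 0, 0, 0.5], [0, 0, 0.03, 0, 0, 0, 0.5], [0.001, -0.03, 0, 0, 0, 0, 0.3], [0.001, -0.03, 0, 0, 0, 0, 0]]]'

```text
time: 28.6
tool_pos: [0.5851, -0.1019, 0.0856]
tool_rot: [0.002, 0.689, 0.725, 0.001]
contact_force: [0.9, 0.8, -0.6]
gripper_width: 0.168
grasp_force: 0.0
```

Run:
```python
from h import *
for n,f in(('wrist','wb'),('scene','sb')):grab(n,f)
s=manip.state();p=s['tool_pos'];print(p,s['contact_force'],s['tool_rot'])
im=cv2.imread('pics/wb.png');h=cv2.cvtColor(im,cv2.COLOR_BGR2HSV)
for r in range(20,300,12):
    x=np.where(h[r,270:372,1]<60)[0]+270
    print(r,(int(x.min()),int(x.max()),int(im[r,x].mean())) if len(x) else None,end=' ')
print()
for y in(-.03,-.05,-.055,-.06,-.065,-.07,-.075,-.08):print(y,proj('wb',(.5757+(.0755-y)*.047,y,.054)).round(1))
A=cv2.cvtColor(cv2.imread('pics/s3.png'),6).astype(np.float32);B=cv2.cvtColor(cv2.imread('pics/sb.png'),6).astype(np.float32)
w=np.outer(np.hanning(24),np.hanning(24)).astype(np.float32);print(cv2.phaseCorrelate(A[195:219,277:301].copy(),B[195:219,277:301].copy(),w))
```

```text
[ 0.58438513 -0.10431379  0.08447125] [-0.48813833 -0.271496    0.11447334] [1.27055699e-03 6.90514490e-01 7.23317419e-01 1.90691332e-04]
20 (309, 336, 105) 32 (309, 336, 136) 44 (309, 336, 125) 56 (309, 336, 111) 68 (309, 336, 89) 80 (310, 335, 85) 92 (310, 335, 82) 104 (310, 335, 78) 116 (309, 336, 130) 128 (310, 335, 109) 140 (310, 335, 108) 152 (310, 335, 108) 164 (309, 334, 110) 176 None 188 None 200 None 212 None 224 None 236 (292, 353, 83) 248 (279, 367, 56) 260 (272, 370, 56) 272 (270, 371, 50) 284 (270, 370, 30) 296 (270, 371, 28) 
-0.03 [321.8  97.8]
-0.05 [321.7 133.2]
-0.055 [321.7 141.7]
-0.06 [321.6 150.2]
-0.065 [321.6 158.5]
-0.07 [321.6 166.7]
-0.075 [321.5 174.9]
-0.08 [321.5 182.9]
((-0.6381738878080245, 0.9142764110666697), 0.872012499305937)
```

play_rows --series '[[[0, 0, -0.02, 0, 0, 0, 0], [0, 0, -0.02, 0, 0, 0, 0], [0, 0, -0.015, 0, 0, 0, 0], [0, 0, -0.005, 0, 0, 0, 0], [0, 0.005, 0, 0, 0, 0, 0], [-0.0003, 0.005, 0, 0, 0, 0, 0], [-0.0002, 0.004, 0, 0, 0, 0, 0], [0, 0, 0, 0, 0, 0, 0]]]'

```text
time: 29.5
tool_pos: [0.5839, -0.0875, 0.024]
tool_rot: [0.001, 0.689, 0.724, 0.0]
contact_force: [-0.3, 0.4, 0.9]
gripper_width: 0.001
grasp_force: 0.0
```

play_rows --series '[[[-0.0001, 0.002, 0, 0, 0, 0, 0], [-0.0001, 0.002, 0, 0, 0, 0, 0], [-0.0001, 0.002, 0, 0, 0, 0, 0], [0, 0, 0, 0, 0, 0, 0]]]'

```text
time: 29.9
tool_pos: [0.5843, -0.0867, 0.0243]
tool_rot: [0.005, 0.689, 0.724, -0.002]
contact_force: [1.2, -15.7, -0.6]
gripper_width: 0.006
grasp_force: 7.5
```

play_rows --series '[[[-0.0001, 0.002, 0, 0, 0, 0, 0], [-0.0001, 0.002, 0, 0, 0, 0, 0], [-0.0001, 0.002, 0, 0, 0, 0, 0], [0, 0, 0, 0, 0, 0, 0]]]'

```text
time: 30.3
tool_pos: [0.5852, -0.0846, 0.0253]
tool_rot: [0.008, 0.689, 0.724, -0.004]
contact_force: [1.9, -26.0, -1.9]
gripper_width: 0.001
grasp_force: 12.8
```

play_rows --series '[[[-0.0001, 0.002, 0, 0, 0, 0, 0], [-0.0001, 0.002, 0, 0, 0, 0, 0], [-0.0001, 0.002, 0, 0, 0, 0, 0], [0, 0, 0, 0, 0, 0, 0]]]'

```text
time: 30.7
tool_pos: [0.5853, -0.0798, 0.0255]
tool_rot: [0.009, 0.689, 0.724, -0.004]
contact_force: [2.6, -28.1, -2.8]
gripper_width: -0.002
grasp_force: 14.5
```

play_rows --series '[[[-0.0001, 0.002, 0, 0, 0, 0, 0], [-0.0001, 0.002, 0, 0, 0, 0, 0], [-0.0001, 0.002, 0, 0, 0, 0, 0], [-0.0001, 0.002, 0, 0, 0, 0, 0], [-0.0001, 0.002, 0, 0, 0, 0, 0]]]'

```text
time: 31.2
tool_pos: [0.5844, -0.0694, 0.0249]
tool_rot: [0.008, 0.69, 0.724, -0.004]
contact_force: [2.7, -27.1, -3.3]
gripper_width: 0.0
grasp_force: 13.6
```

play_rows --series '[[[-0.0001, 0.002, 0, 0, 0, 0, 0], [-0.0001, 0.002, 0, 0, 0, 0, 0], [-0.0001, 0.002, 0, 0, 0, 0, 0], [0, 0, 0, 0, 0, 0, 0]]]'

```text
time: 31.6
tool_pos: [0.5832, -0.0607, 0.0243]
tool_rot: [0.006, 0.69, 0.724, -0.003]
contact_force: [0.8, -20.1, -1.6]
gripper_width: -0.003
grasp_force: 10.1
```

Run:
```python
from h import *
for n,f in(('wrist','wc'),('scene','sc')):grab(n,f)
s=manip.state();print(s['tool_pos'],s['contact_force'])
# vertical gradient rows: disc top bright & head: print column profiles at head for s3 and sc
for f in('s0','s3','sb','sc'):
    im=cv2.imread(f'pics/{f}.png').astype(int).mean(2)
    print(f,[int(v) for v in im[196:236,286:292].mean(1)])
# nose exit on +y side
d=np.abs(cv2.imread('pics/sc.png').astype(int)-cv2.imread('pics/s3.png').astype(int)).sum(2)
print([proj('sc',(.5757-.047*q,.0755+q,.022)).round() for q in(.032,.045,.06)])
print(d[240:262,286:310].max(1).tolist())
```

```text
[ 0.58321027 -0.06060156  0.02431921] [  2.7903076  -19.50376317  -1.9887844 ]
s0 [62, 69, 81, 84, 84, 101, 104, 108, 124, 121, 162, 165, 163, 163, 164, 165, 164, 163, 162, 177, 201, 212, 139, 100, 98, 100, 98, 95, 95, 188, 211, 209, 113, 97, 102, 103, 103, 102, 102, 100]
s3 [65, 72, 83, 86, 88, 103, 102, 138, 205, 210, 211, 207, 142, 93, 78, 90, 65, 40, 41, 40, 42, 43, 43, 41, 44, 38, 49, 83, 106, 107, 99, 99, 108, 107, 109, 107, 105, 105, 104, 107]
sb [65, 70, 84, 86, 89, 104, 109, 99, 98, 95, 99, 103, 114, 62, 35, 38, 42, 42, 43, 40, 43, 41, 43, 40, 39, 38, 52, 96, 107, 108, 94, 99, 108, 106, 106, 106, 105, 106, 106, 107]
sc [66, 71, 84, 87, 87, 95, 100, 97, 99, 105, 110, 59, 39, 38, 43, 40, 41, 41, 42, 41, 42, 42, 40, 39, 47, 98, 110, 106, 102, 100, 100, 99, 108, 107, 106, 105, 106, 107, 106, 106]
[array([296., 251.]), array([298., 253.]), array([301., 256.])]
[37, 26, 90, 156, 250, 257, 374, 408, 181, 182, 187, 186, 191, 197, 171, 159, 61, 161, 335, 337, 337, 351]
```

The arbor is up about 8 mm. A bit more to go.

play_rows --series '[[[-0.0001, 0.002, 0, 0, 0, 0, 0], [-0.0001, 0.002, 0, 0, 0, 0, 0], [-0.0001, 0.002, 0, 0, 0, 0, 0], [-0.0001, 0.002, 0, 0, 0, 0, 0], [0, 0, 0, 0, 0, 0, 0]]]'

```text
time: 32.2
tool_pos: [0.5823, -0.0499, 0.024]
tool_rot: [0.004, 0.69, 0.724, -0.002]
contact_force: [0.7, -10.6, -0.4]
gripper_width: -0.003
grasp_force: 5.5
```

```bash
cat > lift.py <<'E'
from h import *
import sys
def edge(f):
    im=cv2.imread(f'pics/{f}.png').astype(float).mean(2)[196:236,286:292].mean(1)
    def cross(v0,lo,hi,rise):
        for r in range(lo,hi):
            a,b=im[r],im[r+1]
            if (rise and a<v0<=b) or (not rise and a>=v0>b): return r+(v0-a)/(b-a)
    return cross(72,18,30,True),cross(70,8,20,False)
k=proj('s3',(.5757,.0755,.14))[1]-proj('s3',(.5757,.0755,.15))[1]
g=sys.argv[1];grab('scene',g);s=manip.state();print(s['tool_pos'],s['contact_force'])
for f in('s3','sb','sc',g):e=edge(f);print(f,e,'lift mm',(edge('s3')[0]-e[0])/k*10)
E
python3 lift.py sd
```

```text
[ 0.58230196 -0.04965906  0.02404068] [  1.82443793 -10.96478727  -0.01107281]
s3 (np.float64(26.66612377850163), np.float64(15.829493087557605)) lift mm 0.0
sb (np.float64(26.43979721166033), np.float64(12.850858369098713)) lift mm 0.8246203140250508
sc (np.float64(24.48701298701299), np.float64(10.787715517241379)) lift mm 7.939585044087066
sd (np.float64(23.670616113744074), np.float64(9.875761266747869)) lift mm 10.914125131889254
```

The arbor is up about 10.5 mm. I'll withdraw.

play_rows --series '[[[0.0002, -0.004, 0, 0, 0, 0, 0], [0.0004, -0.008, 0, 0, 0, 0, 0], [0.001, -0.02, 0, 0, 0, 0, 0], [0.001, -0.03, 0.02, 0, 0, 0, 0], [0, 0, 0.04, 0, 0, 0, 0.1], [0, 0, 0.04, 0, 0, 0, 0.1], [0, 0, 0.04, 0, 0, 0, 0.1], [0, 0, 0, 0, 0, 0, 0.1]]]'

```text
time: 33.05
tool_pos: [0.5877, -0.1091, 0.1709]
tool_rot: [0.006, 0.69, 0.724, 0.003]
contact_force: [0.7, -1.4, 0.7]
gripper_width: 0.1
grasp_force: 0.0
```

```bash
python3 lift.py se
python3 - <<'E'
from h import *
grab('wrist','we');im=cv2.imread('pics/we.png');h=cv2.cvtColor(im,cv2.COLOR_BGR2HSV)
for r in range(0,200,6):
    x=np.where(h[r,285:355,1]<60)[0]+285
    print(r,(int(x.min()),int(x.max())) if len(x) else None,end=' ')
for y in(-.03,-.035,-.04,-.045):print(y,proj('we',(.582,y,.054)).round(1))
E
```

```text
[ 0.58598199 -0.10853397  0.16736728] [-0.12340791 -0.52687656  0.51202395]
s3 (np.float64(26.66612377850163), np.float64(15.829493087557605)) lift mm 0.0
sb (np.float64(26.43979721166033), np.float64(12.850858369098713)) lift mm 0.8246203140250508
sc (np.float64(24.48701298701299), np.float64(10.787715517241379)) lift mm 7.939585044087066
se (np.float64(23.613289760348582), np.float64(9.851034482758621)) lift mm 11.122993565669058
0 (285, 354) 6 (285, 354) 12 (285, 354) 18 (285, 354) 24 (285, 354) 30 (311, 330) 36 (311, 330) 42 (311, 330) 48 (311, 330) 54 (311, 331) 60 (312, 331) 66 (312, 331) 72 (311, 330) 78 (312, 330) 84 (312, 330) 90 (312, 330) 96 (312, 330) 102 (314, 328) 108 None 114 None 120 None 126 None 132 None 138 None 144 None 150 None 156 None 162 None 168 None 174 None 180 None 186 None 192 None 198 None -0.03 [322.   91.6]
-0.035 [321.7  98. ]
-0.04 [321.4 104.5]
-0.045 [321.1 110.8]
```

```bash
python3 -c "
from plant import manip
print(manip.job_done())"
```

```text
the job is handed in; nothing more can be done
None
```

The arbor was seated flush on the sleeve and the drift then wedged it up about 10.5–11 mm, where it stands with the gripper clear; the job is handed in at about 33 s. On the first approach the drift's nose hit the sleeve's foot plate (37 N), and the last of the drive was done by pushing the butt with closed fingers because the grip was slipping.

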